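# Pack a two-layer candle order in stack-nest totes

## Task

Pack this candle order in two layers: take the candle tin from the sloping display and stand it flat on the round mark in the green tote, then turn the blue tote half round so that its purple end lies over the green tote's plain end, and stack it there with its feet seated on the green rim, not nested. Then, in the stacked blue tote, stand the glass jar gently on the round mark and the white carton squarely on the rectangular mark. Leave everything upright and released, and do not disturb the other goods.

Things in the scene. Friction and masses are not known exactly. Their poses are not given: they have to be found in the camera images.
- base: Mint-green lower stack-nest tote, loose on the bench, about 0.55 kg, same shape as the blue one (165 x 110 mm at the bottom, 185 x 130 mm at the rim, 70 mm tall, walls and floor 4 mm). Origin: centre of its underside; z up, x along its length to its purple front end. Slots are cut down from the rim of the long sides where its feet are (x = -62, +38 mm).
- base_mark (a point): Centre of the round mark (black ring, 76 mm across) drawn on the green tote's floor, at its middle, 4 mm above its underside.
- tote: Sky-blue upper tote, about 0.24 kg, same shape and frame as the green one: open, 70 mm tall, x to its purple end. Starts on the bench facing roughly as the green one does. Half-turned (x axes opposed) and centred on the green tote, its feet rest on the green rim and its underside is 62 mm above the green underside, with 5 mm play each way. Facing the same way it would nest.
- tote_tab (a point): Centre of one of the blue tote's four upright grip tabs (8 mm thick, 34 mm wide, z = 67 to 95 mm, 25 mm of it above the rim): this one on the +y long side, at (0, 68.5, 80) mm in the tote's frame. The others: (0, -68.5), (96, 0), (-96, 0) mm; the end ones are thin along x. Pinch a tab across its thickness to lift the tote. The green tote has the same tabs.
- tote_front (a point): Point on the middle of the blue tote's purple front end, 88.5 mm from its centre along its x, 40 mm up. Two purple feet stick out of each long side, at x = -62 and +38 mm, their undersides 8 mm above the tote's bottom.
- tote_round (a point): Centre of the round mark (black ring, 74 mm across) on the blue tote's floor, at x = -37 mm, y = 0, z = 4 mm in the tote's frame.
- tote_rect (a point): Centre of the rectangular mark (black outline, 62 mm along the tote's x, 78 mm along its y) on the blue tote's floor, at x = +37 mm, y = 0, z = 4 mm in the tote's frame.
- tin: Round candle tin, pink band and brass lid, 60.6 mm wide, 45 mm tall, about 0.16 kg. Origin: centre of its underside; z along its axis. It starts on the display's slope, its axis leaning 35 degrees from vertical towards the display's front; grip it along that axis, closing across the display (its y).
- display: Fixed wooden display, 166 mm wide. Origin: under its middle; its front (-x) roughly faces the robot. The slope rises to the back at 35 degrees, 75 mm high at the origin; a lip at its low edge, 14 mm proud, holds the tin.
- rail (a point): Middle of the lilac price rail's underside, which crosses above the tin: rail 18 x 164 x 20 mm along the display's y, at display x = 12 mm, 238 mm above the bench, on posts at y = +-78 mm, x = 52 mm. It bars a straight-down approach to the tin: come tilted, along the tin's own axis.
- jar: Glass candle jar, dark amber with a wooden lid, round, 58 mm wide, 100 mm tall, about 0.3 kg. Origin: centre of its underside, z up. Fragile: set it down gently.
- carton: White carton with a lilac band, 46 mm (its x) by 62 mm (its y), 110 mm tall, about 0.16 kg. Origin: centre of its underside, z up. It goes with its 46 mm side along the blue tote's x, either way round.
- burner: Other goods, to be left alone: oil burner: dark cream terracotta-coloured cup, 84 mm wide, 95 mm tall. Origin: centre of its underside.
- slatejar: Other goods, to be left alone: slate-grey jar with wooden lid, 68 mm wide, 90 mm tall. Origin: centre of its underside.
- creamjar: Other goods, to be left alone: low cream jar with wooden lid, 76 mm wide, 70 mm tall. Origin: centre of its underside.
- diffuser: Other goods, to be left alone: green glass bottle with wooden cap, 52 mm wide, 130 mm tall. Origin: centre of its underside.
- pillar: Other goods, to be left alone: cream pillar candle, 54 mm wide, 70 mm tall. Origin: centre of its underside.
- votive: Other goods, to be left alone: small amber glass cup, 54 mm wide, 55 mm tall. Origin: centre of its underside.
- giftbox: Other goods, to be left alone: black box with a paper band, 80 x 100 x 60 mm. Origin: centre of its underside.
Not all that is in view belongs to the job. What is shaped like the base but orange is not meant. Leave any red look-alike of the carton alone.

How it is judged (in metres and radians):
On the way, in this order (a step that is already met when the one before it is completed fails the run):
1. the tin stands flat on the round mark in the green tote, let go (horizontal distance between tin and base_mark below 0.015 m and angle between tin's own z axis and vertical below 0.1 rad and z of tin in the frame of base between -0.001 and 0.01 m and contact force between tin and the fingers below 0.1 N), for 0.2 s.
2. the blue tote is stacked half-turned on the green tote, the tin under it (horizontal distance between tin and base_mark below 0.015 m and angle between tin's own z axis and vertical below 0.1 rad and z of tin in the frame of base between -0.001 and 0.01 m and z of tote in the frame of base between 0.057 and 0.067 m and x of tote in the frame of base between -0.012 and 0.012 m and y of tote in the frame of base between -0.012 and 0.012 m and x of tote_front in the frame of base below -0.06 m and angle between tote's own z axis and vertical below 0.06 rad and contact force between tote and the fingers below 0.1 N), for 0.2 s.
At the end, for the whole second after the job is handed in: Tin upright within 15 mm of its mark in the green tote; blue tote level on the green rim, half-turned, 57-67 mm up, centred within 12 mm each way; jar and carton upright on its floor within 12 mm of the round and rectangular marks, carton square within 0.2 rad; all at rest (horizontal distance between tin and base_mark below 0.015 m and angle between each of tin, jar, carton's own z axis and vertical below 0.1 rad and z of tin in the frame of base between -0.001 and 0.01 m and z of tote in the frame of base between 0.057 and 0.067 m and x of tote in the frame of base between -0.012 and 0.012 m and y of tote in the frame of base between -0.012 and 0.012 m and x of tote_front in the frame of base below -0.06 m and angle between tote's own z axis and vertical below 0.06 rad and horizontal distance between jar and tote_round below 0.012 m and z of jar in the frame of tote between 0 and 0.01 m and horizontal distance between carton and tote_rect below 0.012 m and angle between the x axis of carton and the x axis of tote, either way round below 0.2 rad and z of carton in the frame of tote between 0 and 0.01 m and linear speed of each of tin, tote, jar, carton, base below 0.02 m/s); the robot touches nothing.
It fails at once if another article on the bench is pushed more than 30 mm (distance of any of burner, slatejar, creamjar, diffuser, pillar, votive, giftbox from where it was at the start of the episode above 0.03 m).
It fails at once if an article on the bench is knocked over (angle between any of burner, slatejar, creamjar, diffuser, pillar, votive, giftbox, jar, carton's own z axis and vertical above 0.6 rad).
It fails at once if the green tote is tipped (angle between base's own z axis and vertical above 0.3 rad).
It fails at once if the glass jar is dropped into the blue tote: let go over its mark more than 15 mm above the floor (horizontal distance between jar and tote_round below 0.05 m and z of jar in the frame of tote above 0.019 m and contact force between jar and the fingers below 0.05 N).
It fails at once if the glass jar is set down hard (over 80 N on the blue tote) (contact force between jar and tote above 80 N).
It also fails if it takes over 72 s, if anything falls off the work surface, if the arm or the gripper's body presses on something with over 40 N, if the wrist force passes 120 N, or if a joint passes its speed limit or range.

## Robot

A 7-joint arm with a two-finger parallel gripper is mounted at the origin on the work surface. World frame = base frame: x ahead of the robot, y to its left, z up, the work surface at z = 0. Lengths are in mm, angles in rad, forces in N, time in s.
With the tool pointing down it reaches from about 425 to 875 mm from the base axis. Payload 8.4 kg.
Tool frame: the origin (TCP) lies at the centre of the arm's flange, where the gripper is bolted on; the fingertips stand 173 mm ahead of it and the grasp point (between the pads) lies manip.pinch_z ahead of it (manip.pinch_z is the distance from the TCP to the grasp point, in mm); z points along the fingers, x is the direction in which the jaws open and shut, and the axes are right-handed (so a half turn about z gives the same grasp; the last joint's range is limited). The gripper opens to 85 mm and grips with 20 to 120 N. Pads are 22 mm wide; open, the fingers measure 114 mm over their backs; the gripper's body (76 mm by 85 mm) begins 54 mm behind the grasp point. The pads swing forward as they close: fully open they stand 13 mm farther back than shut.
Start: joints at [-1.32, 0.333, 0.04, 1.465, -0.013, 1.343, -0.059], TCP at [222.765, 610.614, 404.708] pointing down, gripper open.
Joint ranges: [-2.58, 2.58], [-0.38, 2.09], [-1.3, 1.39], [0.25, 2.4], [-1.5, 4.64], [0.08, 2.09], [-2.65, 2.65]. Speed limits (rad/s): [2.22, 2.22, 2.79, 2.79, 3.14, 3.14, 3.14].

## Interface

Orientations are given as a unit quaternion [x, y, z, w].
In Python, from rig import manip, cams, workorder gives the robot as it stands. The module is installed in compiled form; this text tells all that it offers.
- The arm moves only by the shell command python3 -m inch 'ROWS' [FORCE]. ROWS is JSON, a list of rows, each a list of 7 numbers: the shift along the world's x, y, z in mm, then the turn, a rotation vector about the world's x, y, z in rad, then the opening, from 0 (shut) to 1 (fully open). In form: [[x, y, z, wx, wy, wz, gripper], ...]. A call has 1 to 20 rows; each row shifts and turns the commanded pose from where the row before left it; what a row does not reach is not made up. A row lasts 1/10 s, in which the tool goes at most 50 mm and 8.59 degrees, less where a joint would pass 70% of its speed; a pose out of reach is approached as far as the arm can. A call is refused whole if a number of a shift passes 50 or a number of a turn 0.15, either way. A call with a gripper value outside its range is refused whole. The fingers move at their own pace and stop on an object; FORCE is the grip in N (left out, the last holds). Time passes only in rows, so rows that do not move let the fingers close. It gives the time, the measured TCP pose, the force and the opening at its end, in the units of the state.
- manip.state(): the state, without advancing time (a new reading comes with each control period).
- cams.get_image(name): name is "side" or "top"; returns the picture (400x640x3 uint8, red, green, blue); there is no depth.
- cams.camera_params(name): a dict with "fov_y" (degrees; the focal length in pixels is half the picture's height over the tangent of half this angle, whatever the lens; pixels are square), "cx", "cy" (the principal point, pixels), "rvec" (rotation vector, rad) and "tvec" (3), from world to camera coordinates, as OpenCV has them. Camera axes: x right, y down, z forward; pixel columns grow to the right and rows downward; lengths in mm; the calibration is good to about 2 mm. A picture is of the moment at which its call begins. camera_params takes no time and is no camera call.
- workorder.hand_in(): hands the job in, once; it reports no verdict.
The state is a dict: "time": time; "qpos": joint angles; "dq": joint speeds; "effort": joint torques, N m; "eef_pos": TCP position; "tcp_rot": TCP orientation; "wrist_force": force on the tool from outside, world axes, zero at the start; "ft_torque": the same for the moment, N m; "opening": finger opening in mm.
Only numpy, scipy, OpenCV 4.12 (cv2) and the standard library are available. Lean on these libraries where they do the work, as an engineer would, in place of code of your own. Each camera call takes 0.05 s, during which the arm holds its last target.

## Working session

There is one attempt and no reset: what is moved stays moved. The work goes in short steps, Python scripts to look and compute and a shell command to move; the robot and the scene stay as the last step left them, time stands still between calls to the robot, and variables do not carry over. Pictures are saved under pics/ and viewed, and the job is handed in when it is done.

```bash
mkdir -p pics; ls; python3 - <<'E'
from rig import manip,cams
import cv2
print(manip.state(), manip.pinch_z)
for n in("side","top"):
    im=cams.get_image(n); cv2.imwrite(f"pics/{n}0.png",im[:,:,::-1]); print(n,cams.camera_params(n))
E
```

```text
pics
{'time': 0.0, 'qpos': array([-1.32019874,  0.333922  ,  0.03987039,  1.46628801, -0.01342382,
        1.34327477, -0.05852668]), 'dq': array([-0.00096808,  0.00077236, -0.00092926, -0.0002298 ,  0.00091762,
        0.00137599,  0.00060246]), 'effort': array([-9.03001092e-04, -6.58543754e+01,  1.36532407e+00, -4.05572140e+01,
        1.69058098e-02,  1.23684900e-02, -2.10452566e-05]), 'eef_pos': array([222.7032808 , 610.47229176, 403.80560143]), 'tcp_rot': array([ 8.19374838e-01,  5.73257546e-01, -6.40416363e-04,  5.00955523e-04]), 'wrist_force': array([-1.13584773, -0.66929964, -0.88604348]), 'ft_torque': array([-0.05239923, -0.0129346 ,  0.03248649]), 'opening': 85.29421501489456} 154.70000000000002
side {'fov_y': 45.159009321661344, 'cx': 320.6735468738632, 'cy': 198.44662606332128, 'rvec': array([ 2.20543034, -0.68445701,  0.31488672]), 'tvec': array([-429.07640379,  344.26293019, 1298.52198494])}
top {'fov_y': 50.74635346504263, 'cx': 324.7271006759138, 'cy': 203.3575188839389, 'rvec': array([ 2.18120914, -2.17489719,  0.09588957]), 'tvec': array([  42.30094027,  563.00112023, 1410.7051222 ])}
```

View pics/side0.png

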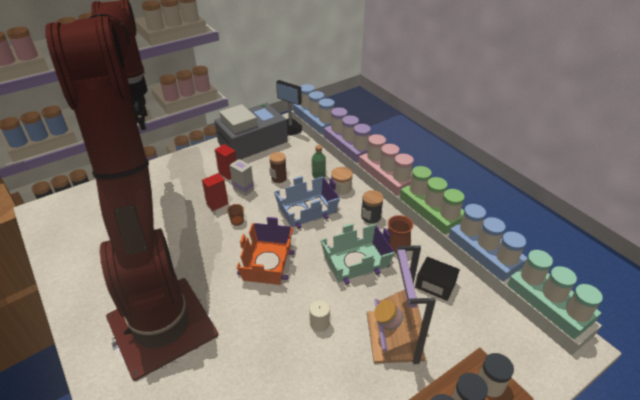

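View pics/top0.png

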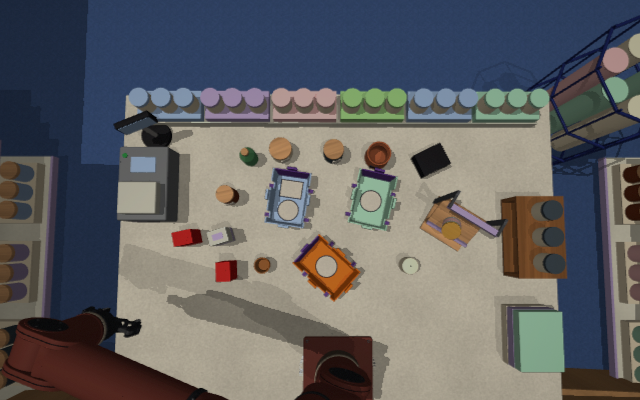

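```bash
cat > h.py <<'E'
import numpy as np, cv2, json
from scipy.spatial.transform import Rotation as R
from rig import manip,cams
P={n:cams.camera_params(n) for n in("side","top")}
def K(n):
    p=P[n]; f=200/np.tan(np.radians(p["fov_y"]/2)); return np.array([[f,0,p["cx"]],[0,f,p["cy"]],[0,0,1]])
def proj(n,X):
    X=np.asarray(X,float).reshape(-1,3)
    return cv2.projectPoints(X,P[n]["rvec"],P[n]["tvec"],K(n),None)[0].reshape(-1,2)
def back(n,uv,z):
    Rm=cv2.Rodrigues(P[n]["rvec"])[0]; c=-Rm.T@P[n]["tvec"]
    out=[]
    for u in np.asarray(uv,float).reshape(-1,2):
        d=Rm.T@np.linalg.inv(K(n))@np.array([u[0],u[1],1]); out.append(c+d*(z-c[2])/d[2])
    return np.array(out)
def crop(src,x0,y0,x1,y1,s,dst,draw=None):
    im=cv2.imread(src) if isinstance(src,str) else src[:,:,::-1]
    c=cv2.resize(im[y0:y1,x0:x1],None,fx=s,fy=s,interpolation=cv2.INTER_CUBIC)
    if draw:
        for pts,col,closed in draw:
            q=(np.asarray(pts)-[x0,y0]+0.5)*s-0.5
            cv2.polylines(c,[np.round(q).astype(int)],closed,col,1,cv2.LINE_AA)
    for x in range((x0+9)//10*10,x1,10): cv2.line(c,((x-x0)*s,0),((x-x0)*s,4),(0,0,255),1); (x%20==0) and cv2.putText(c,str(x),((x-x0)*s,14),0,.35,(0,0,255),1)
    for y in range((y0+9)//10*10,y1,10): cv2.line(c,(0,(y-y0)*s),(4,(y-y0)*s),(0,0,255),1); (y%20==0) and cv2.putText(c,str(y),(4,(y-y0)*s+4),0,.35,(0,0,255),1)
    cv2.imwrite(dst,c)
E
python3 - <<'E'
from h import *
for n in P:
    Rm=cv2.Rodrigues(P[n]["rvec"])[0]; print(n,K(n)[0,0],-Rm.T@P[n]["tvec"])
crop("pics/top0.png",250,140,410,250,5,"pics/t_a.png")
crop("pics/side0.png",265,160,405,290,5,"pics/s_a.png")
E
```

```text
side 480.95398868171753 [ -75.65464204 -860.29491157 1114.87753185]
top 421.7084279294523 [ 439.13635083   46.13248106 1453.91871586]
```

View pics/t_a.png

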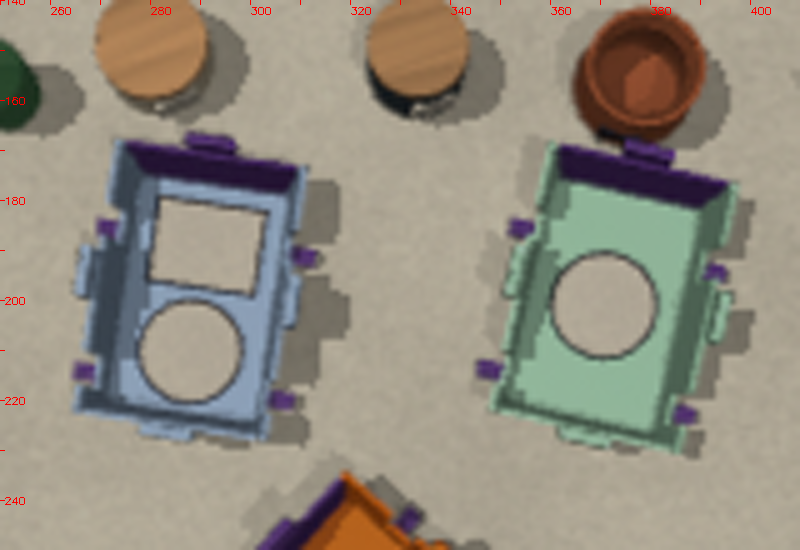

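View pics/s_a.png

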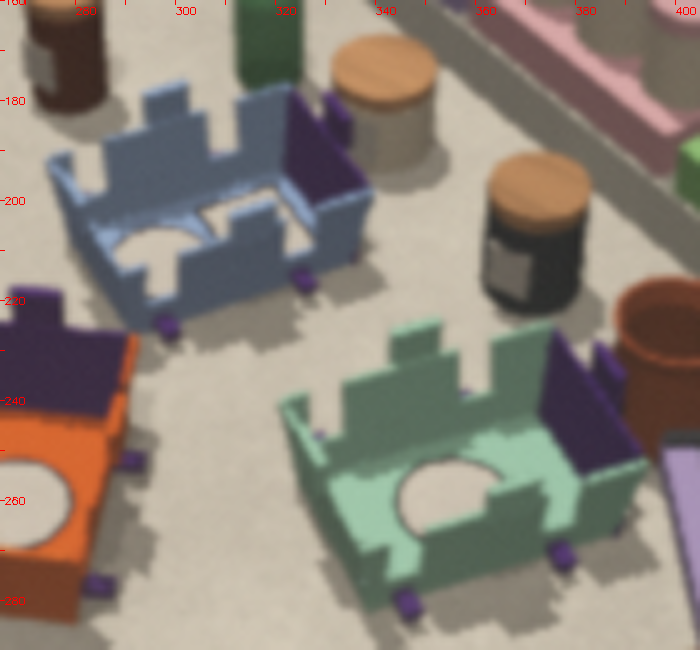

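```bash
cat > fit.py <<'E'
from h import *
from scipy.optimize import least_squares
def T(p,X): # p=x,y,yaw
    c,s=np.cos(p[2]),np.sin(p[2]); X=np.asarray(X,float)
    z0=p[3] if len(p)>3 else 0
    return np.c_[p[0]+c*X[:,0]-s*X[:,1],p[1]+s*X[:,0]+c*X[:,1],X[:,2]+z0]
def px(c,x0,y0,s): return (np.asarray(c,float)+.5)/s-.5+[x0,y0]
def fit(obs,p0):
    # obs: list of (cam, uv, X)
    def r(p):
        return np.concatenate([(proj(n,T(p,[X]))[0]-uv) for n,uv,X in obs])
    o=least_squares(r,p0,loss='soft_l1',f_scale=1.); return o.x,r(o.x).reshape(-1,2)
def wire(p):
    L=[]
    for z,a,b in((0,82.5,55),(70,92.5,65)): L.append((T(p,[[a,b,z],[a,-b,z],[-a,-b,z],[-a,b,z]]),True))
    for (x,y) in((0,68.5),(0,-68.5)): L.append((T(p,[[x-17,y,70],[x-17,y,95],[x+17,y,95],[x+17,y,70]]),True))
    for (x,y) in((96,0),(-96,0)): L.append((T(p,[[x,y-17,70],[x,y-17,95],[x,y+17,95],[x,y+17,70]]),True))
    t=np.linspace(0,2*np.pi,40)
    return L
def ring(p,X,r):
    t=np.linspace(0,2*np.pi,40); return (T(p,np.c_[X[0]+r*np.cos(t),X[1]+r*np.sin(t),X[2]+0*t]),True)
E
python3 - <<'E'
from fit import *
a=lambda *c:px(c,250,140,5)
b=lambda *c:px(c,265,160,5)
blue=[("top",a(158,197),(68,39,4)),("top",a(268,211),(68,-39,4)),("top",a(252,297),(6,-39,4)),("top",a(148,281),(6,39,4)),("top",a(190,351),(-37,0,4)),
("top",a(120,142),(92.5,65,70)),("top",a(307,167),(92.5,-65,70)),("top",a(75,410),(-92.5,65,70)),("top",a(264,440),(-92.5,-65,70)),
("side",b(50,158),(-92.5,65,70)),("side",b(290,85),(92.5,65,70)),("side",b(372,188),(92.5,-65,70))]
green=[("top",a(605,306),(0,0,4)),("top",a(550,143),(92.5,65,70)),("top",a(737,185),(92.5,-65,70)),("top",a(490,408),(-92.5,65,70)),("top",a(682,455),(-92.5,-65,70)),
("side",b(280,402),(-92.5,65,70)),("side",b(552,326),(92.5,65,70)),("side",b(648,463),(92.5,-65,70))]
for nm,o,p0 in(("blue",blue,(550,150,0)),("green",green,(550,-100,0))):
    p,r=fit(o,p0); print(nm,p.round(3)); print(r.round(1).tolist())
    for n,box in(("top",(250,140,410,250)),("side",(265,160,405,290))):
        src=f"pics/{n}_{'ov' if nm=='green' else '0'}.png"
    globals()[nm]=p
np.save("poses.npy",np.array([blue,green]))
def dr(n):
    d=[]
    for p in(blue,green):
        for X,cl in wire(p): d.append((proj(n,X),(0,0,255),cl))
    for X,cl in(ring(green,(0,0,4),38),ring(blue,(-37,0,4),37)): d.append((proj(n,X),(0,0,255),cl))
    return d
crop("pics/top0.png",250,140,410,250,5,"pics/t_b.png",dr("top"))
crop("pics/side0.png",265,160,405,290,5,"pics/s_b.png",dr("side"))
E
```

```text
blue [ 5.78193e+02  1.66141e+02 -1.44000e-01]
[[0.0, -0.6], [0.3, -0.1], [0.8, 0.3], [-0.7, 0.2], [0.1, 0.1], [-1.0, -0.9], [0.4, -0.2], [-0.8, 0.7], [0.6, 0.5], [-1.2, -0.2], [0.1, -0.7], [1.3, 0.7]]
green [ 5.73280e+02 -1.14242e+02 -2.21000e-01]
[[-0.1, 0.2], [-0.1, -0.4], [0.8, -0.2], [-0.2, 0.9], [0.1, 0.3], [-0.6, -0.5], [0.1, -1.2], [1.0, 0.2]]
```

View pics/t_b.png

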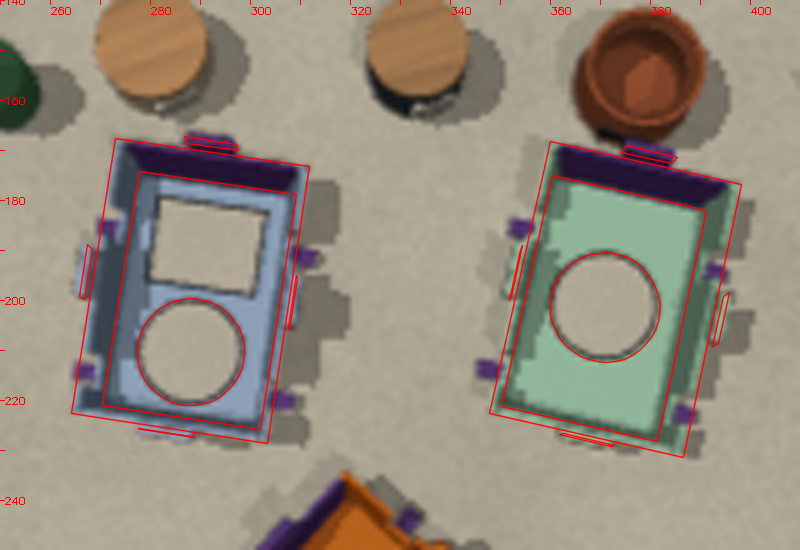

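View pics/s_b.png

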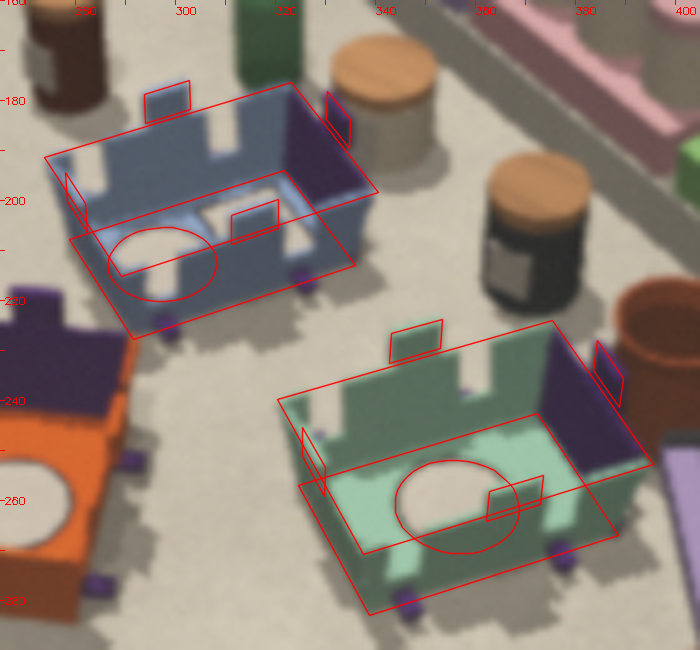

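```bash
python3 - <<'E'
from h import *
crop("pics/top0.png",400,180,520,260,6,"pics/t_c.png")
crop("pics/side0.png",350,230,470,370,5,"pics/s_c.png")
crop("pics/top0.png",160,175,280,290,5,"pics/t_d.png")
crop("pics/side0.png",190,130,310,240,5,"pics/s_d.png")
E
```

```text
(no output)
```

View pics/t_c.png

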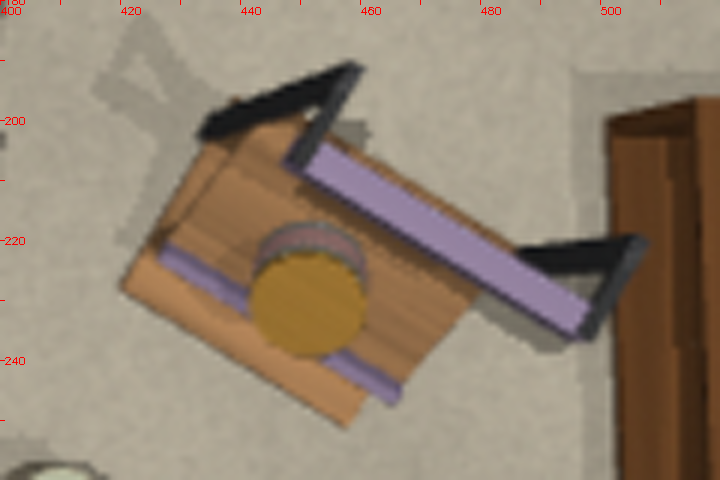

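View pics/s_c.png

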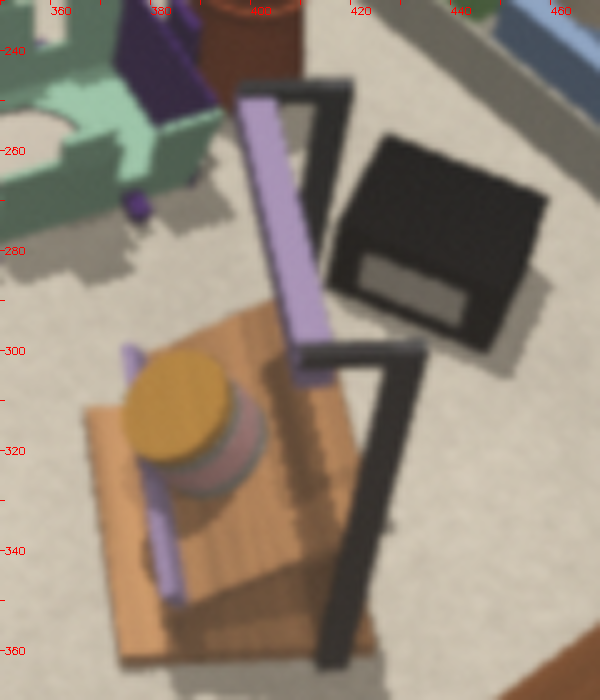

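View pics/t_d.png

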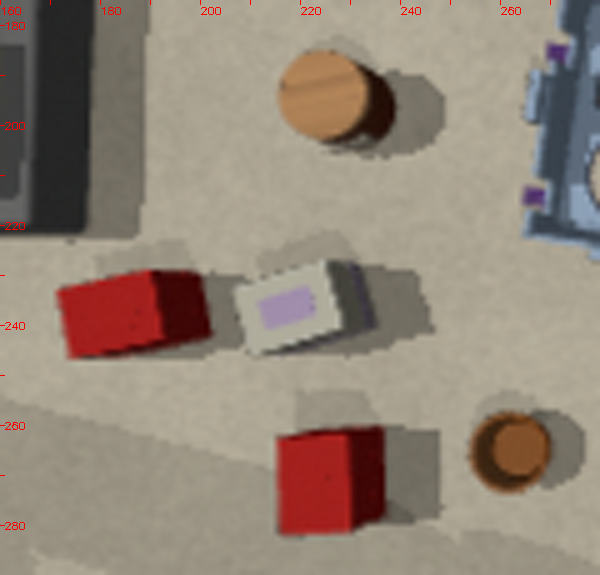

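View pics/s_d.png

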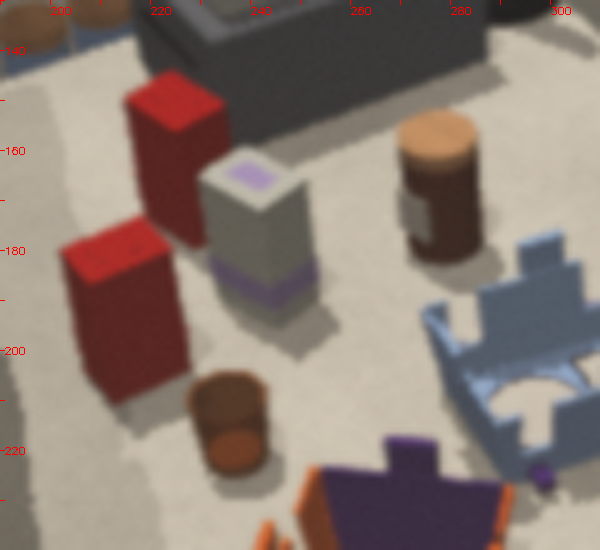

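```bash
python3 - <<'E'
from fit import *
a=lambda *c:px(c,400,180,6)
b=lambda *c:px(c,350,230,5)
def dirs(n,u,v,z):
    A,B=back(n,[u,v],z); d=A-B; print(n,z,A.round(0),B.round(0),"psi",np.arctan2(-d[0],d[1]).round(3))  # y axis dir=(-s,c)
dirs("top",a(330,140),a(595,305),258)
dirs("top",a(318,172),a(572,330),258)
dirs("top",a(120,287),a(347,428),0)
dirs("side",b(272,95),b(333,378),258)
dirs("side",b(237,95),b(297,370),258)
def ray(n,uv):
    A=back(n,[uv],0)[0];B=back(n,[uv],300)[0];d=(B-A)/np.linalg.norm(B-A);return A,d
def tri(u,v):
    (A,d),(B,e)=ray("top",u),ray("side",v)
    M=np.c_[d,-e]; s=np.linalg.lstsq(M,B-A,rcond=None)[0]
    p,q=A+s[0]*d,B+s[1]*e; return (p+q)/2,np.linalg.norm(p-q)
print("lid",tri(a(308,303),b(177,405)))
# rail midpoints: mid of back edge / front edge
print("rail back mid",tri(a(462,222),b(302,236)))
c=lambda *c:px(c,160,175,5); d=lambda *c:px(c,190,130,5)
print("jar lid top",tri(c(324,94),d(438,133)))
E
```

```text
top 258 [ 545. -326.  258.] [ 467. -449.  258.] psi -0.563
top 258 [ 530. -320.  258.] [ 455. -438.  258.] psi -0.562
top 0 [ 483. -283.    0.] [ 403. -412.    0.] psi -0.558
side 258 [ 545. -320.  258.] [ 454. -459.  258.] psi -0.575
side 258 [ 531. -310.  258.] [ 444. -447.  258.] psi -0.562
lid (array([ 470.8559114 , -357.75668122,  109.25957809]), np.float64(1.0307402954247173))
rail back mid (array([ 505.02114213, -389.1376019 ,  248.96404784]), np.float64(4.172203079241563))
jar lid top (array([586.90623922, 367.75945899, 102.05835859]), np.float64(1.1198919644202683))
```

```bash
python3 - <<'E'
from fit import *
c=lambda *c:px(c,160,175,5); d=lambda *c:px(c,190,130,5)
# carton: local corners unknown orientation; use top-face corners: image top-left, top-right, bottom-right, bottom-left in top view
# 62 side along world y (image horizontal): tl = (+x,+y)
h=110
car=[("top",c(235,287),(23,31,h)),("top",c(326,260),(23,-31,h)),("top",c(345,331),(-23,-31,h)),("top",c(250,354),(-23,31,h)),
("side",d(197,176),(-23,31,h)),("side",d(244,146),(23,31,h)),("side",d(308,178),(23,-31,h)),("side",d(262,211),(-23,-31,h)),
("side",d(278,328),(-23,-31,0)),("side",d(320,302),(23,-31,0)),("side",d(218,290),(-23,31,0)),("top",c(376,326),(-23,-31,0)),("top",c(358,262),(23,-31,0))]
p,r=fit(car,(470,340,0)); print("carton",p.round(3)); print(r.round(1).tolist())
for nm,cs in(("redL",[(57,288),(152,269),(165,338),(68,357)]),("redN",[(278,436),(350,430),(350,534),(278,534)])):
    print(nm,back("top",[c(*q) for q in cs],110).round(0).tolist())
def ray(n,uv):
    A=back(n,[uv],0)[0];B=back(n,[uv],300)[0];dd=(B-A)/np.linalg.norm(B-A);return A,dd
# jar: fit circle top ring & bottom via silhouette centre
jar=[("top",c(324,94),(0,0,100)),("side",d(438,133),(0,0,100))]
pj,rj=fit(jar,(580,360,0)); print("jar",pj.round(1),rj.round(1).tolist())
print("others: diff",back("top",[(249,156)],130).round(0),"cream",back("top",[(280,149.5)],70).round(0),"slate",back("top",[(333,150)],90).round(0),"burner",back("top",[(378,155)],95).round(0),"pillar",back("top",[(411,265)],70).round(0),"votive",back("top",[(262,265)],55).round(0),"orange",back("top",[(326,266)],4).round(0))
# overlays
tin=np.array([493,-371.5,72.4]);psi=-.562
ax=np.array([-np.sin(.611)*np.cos(psi),-np.sin(.611)*np.sin(psi),np.cos(.611)]);yy=np.array([-np.sin(psi),np.cos(psi),0]);xx=np.cross(yy,ax)
t=np.linspace(0,6.283,40)
circ=lambda h:tin+h*ax+30.3*(np.cos(t)[:,None]*xx+np.sin(t)[:,None]*yy)
org=np.array([487,-378,0.])
def D(X):return T((org[0],org[1],psi),X)
def dr(n):
    dd=[(proj(n,circ(0)),(0,255,0),True),(proj(n,circ(45)),(0,0,255),True)]
    for z in(238,258): dd.append((proj(n,D([[3,-82,z],[21,-82,z],[21,82,z],[3,82,z]])),(255,255,0),True))
    dd.append((proj(n,D([[0,-83,75],[0,83,75]])),(0,255,255),False))
    for X in ([[23,31],[23,-31],[-23,-31],[-23,31]],):
        for z in(0,110): dd.append((proj(n,T(p,np.c_[X,[z]*4])),(0,255,0),True))
    for z in(0,100): dd.append((proj(n,ring(pj,(0,0,z),29)[0]),(0,255,0),True))
    return dd
crop("pics/top0.png",400,180,520,260,6,"pics/t_e.png",dr("top"))
crop("pics/side0.png",350,230,470,350,5,"pics/s_e.png",dr("side"))
crop("pics/top0.png",160,175,280,290,5,"pics/t_f.png",dr("top"))
crop("pics/side0.png",190,130,310,240,5,"pics/s_f.png",dr("side"))
a=[cv2.imread(f"pics/{k}.png") for k in("t_f","s_f")]
H=max(x.shape[0] for x in a); m=np.hstack([cv2.copyMakeBorder(x,0,H-x.shape[0],0,0,0) for x in a]); cv2.imwrite("pics/f.png",cv2.resize(m,None,fx=.66,fy=.66))
E
```

```text
carton [4.50132e+02 3.86231e+02 2.90000e-01]
[[-1.0, -0.1], [-0.4, -0.2], [-0.4, -0.5], [-0.2, 0.4], [0.2, -0.1], [0.5, -0.3], [0.2, 0.0], [-0.2, -0.2], [-0.2, 1.0], [0.6, -0.3], [-0.3, 1.5], [0.7, 0.4], [0.7, 0.4]]
redL [[462.0, 532.0, 110.0], [474.0, 472.0, 110.0], [431.0, 463.0, 110.0], [418.0, 524.0, 110.0]]
redN [[369.0, 390.0, 110.0], [373.0, 344.0, 110.0], [308.0, 343.0, 110.0], [308.0, 388.0, 110.0]]
jar [587.4 368.7   0. ] [[-0.2, 0.1], [0.2, 0.3]]
others: diff [[704. 285. 130.]] cream [[738. 193.  70.]] slate [[733.  17.  90.]] burner [[ 716. -130.   95.]] pillar [[ 358. -237.   70.]] votive [[356. 250.  55.]] orange [[350.  39.   4.]]
```

View pics/t_e.png

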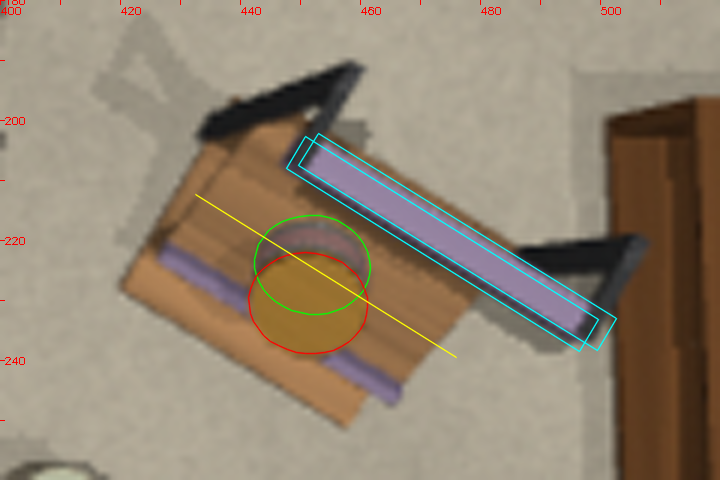

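View pics/s_e.png

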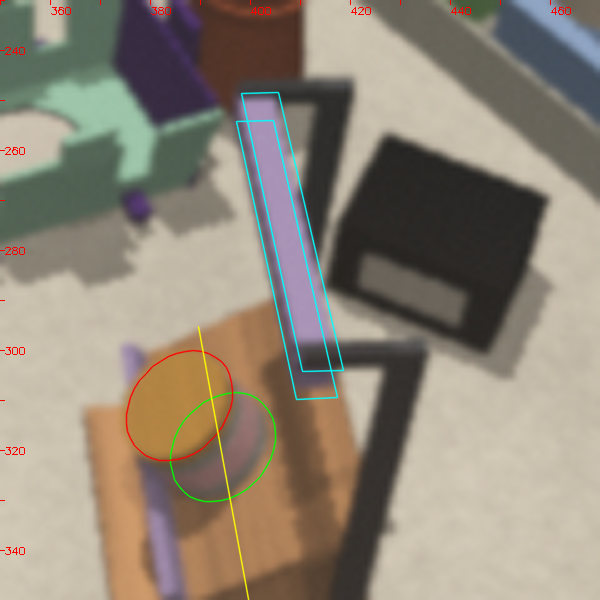

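View pics/f.png

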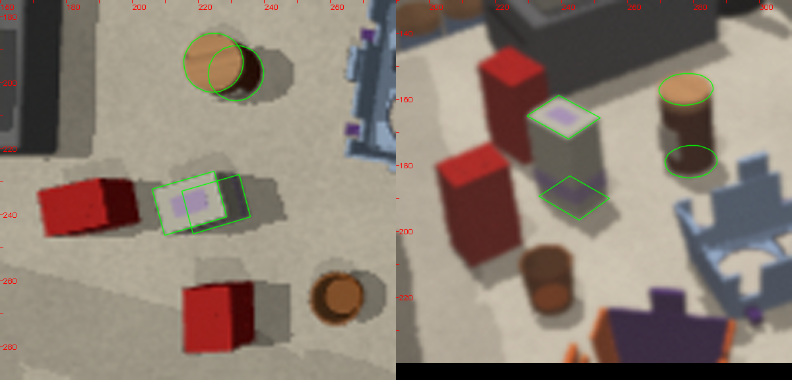

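```bash
cat >> h.py <<'E'
def Rt(xdir,zdir):
    z=np.array(zdir,float);z/=np.linalg.norm(z);x=np.array(xdir,float);x-=z*(x@z);x/=np.linalg.norm(x);return np.c_[x,np.cross(z,x),z]
def down(yaw): return Rt([np.cos(yaw),np.sin(yaw),0],[0,0,-1])
def need(pos,Rm,pr=True):
    s=manip.state(); d=np.array(pos)-s["eef_pos"]; w=(R.from_matrix(Rm)*R.from_quat(s["tcp_rot"]).inv()).as_rotvec()
    print("t",round(s["time"],2),"pos",s["eef_pos"].round(1),"d",d.round(1),"w",w.round(4),"|w|",np.linalg.norm(w).round(3),"q",s["qpos"].round(2).tolist(),"F",s["wrist_force"].round(1),"open",round(s["opening"],1)); return d,w
E
python3 - <<'E'
from h import *
psi=-.562; ax=np.array([-np.sin(.611)*np.cos(psi),-np.sin(.611)*np.sin(psi),np.cos(.611)])
RT=Rt([.533,.846,0],-ax); np.save("RT.npy",RT)
tin=np.array([493,-371.5,72.4]); g=tin+25*ax+154.7*ax; print(ax,g,g+110*ax)
need(g+110*ax,RT); need((560,0,400),down(1.0))
E
```

```text
[-0.48544865  0.30570603  0.81907474] [ 405.76487743 -316.56462648  219.5877309 ] [ 352.36552583 -282.93696322  309.68595237]
t 0.1 pos [222.7 610.5 403.9] d [ 129.7 -893.4  -94.2] w [-0.2682 -0.5502 -0.2053] |w| 0.646 q [-1.32, 0.33, 0.04, 1.47, -0.01, 1.34, -0.06] F [-0.3  0.5  0.5] open 85.3
t 0.1 pos [222.7 610.5 403.9] d [ 337.3 -610.5   -3.9] w [ 0.0013 -0.0006 -0.221 ] |w| 0.221 q [-1.32, 0.33, 0.04, 1.47, -0.01, 1.34, -0.06] F [-0.3  0.5  0.5] open 85.3
```

```bash
python3 -m inch '[[38,-35,0,0,0,0,1],[38,-35,0,0,0,0,1],[38,-35,0,0,0,0,1],[38,-35,0,0,0,0,1],[38,-35,0,0,0,0,1],[38,-35,0,0,0,0,1],[18,-42,0,0,0,0,1],[18,-42,0,0,0,0,1],[18,-42,0,0,0,0,1],[18,-42,0,0,0,0,1],[18,-42,0,0,0,0,1],[18,-42,0,0,0,0,1],[0,-50,0,0,0,0,1],[0,-50,0,0,0,0,1],[0,-50,0,0,0,0,1],[0,-50,0,0,0,0,1]]' 60
python3 - <<'E'
from h import *
RT=np.load("RT.npy")
need((352,-283,310),RT)
E
```

```text
time: 1.7
eef_pos: [550.9, -46.6, 404.5]
tcp_rot: [0.819, 0.573, -0.0, -0.0]
wrist_force: [0.5, 0.0, -0.6]
opening: 85.3
t 1.7 pos [550.9 -46.6 404.5] d [-198.9 -236.4  -94.5] w [-0.2696 -0.5499 -0.2058] |w| 0.646 q [-0.45, 0.14, 0.51, 1.73, -0.07, 1.3, 1.29] F [ 0.5  0.  -0.6] open 85.3
```

```bash
python3 -m inch '[[-20,-25,-5,-0.03,-0.061,-0.023,1],[-20,-25,-5,-0.03,-0.061,-0.023,1],[-20,-25,-5,-0.03,-0.061,-0.023,1],[-20,-25,-5,-0.03,-0.061,-0.023,1],[-20,-25,-5,-0.03,-0.061,-0.023,1],[-20,-25,-5,-0.03,-0.061,-0.023,1],[-20,-25,-15,-0.03,-0.061,-0.023,1],[-20,-25,-15,-0.03,-0.061,-0.023,1],[-20,-25,-15,-0.03,-0.061,-0.023,1],[0,0,0,0,0,0,1],[0,0,0,0,0,0,1]]'
python3 - <<'E'
from h import *
RT=np.load("RT.npy")
need((352,-283,310),RT)
need((406,-316.5,219.5),RT)
for n in P: cv2.imwrite(f"pics/{n}1.png",cams.get_image(n)[:,:,::-1])
crop("pics/side1.png",300,150,480,330,4,"pics/s1.png")
E
```

```text
time: 2.8
eef_pos: [370.8, -269.8, 329.4]
tcp_rot: [0.836, 0.46, 0.145, 0.263]
wrist_force: [0.3, 0.3, -0.2]
opening: 85.4
t 2.8 pos [ 370.8 -269.8  329.4] d [-18.8 -13.2 -19.4] w [-0.0009 -0.0013  0.0029] |w| 0.003 q [-0.2, -0.31, 0.63, 2.29, 0.48, 0.54, 1.12] F [ 0.3  0.3 -0.2] open 85.4
t 2.8 pos [ 370.8 -269.8  329.4] d [  35.2  -46.7 -109.9] w [-0.0009 -0.0013  0.0029] |w| 0.003 q [-0.2, -0.31, 0.63, 2.29, 0.48, 0.54, 1.12] F [ 0.3  0.3 -0.2] open 85.4
```

View pics/s1.png

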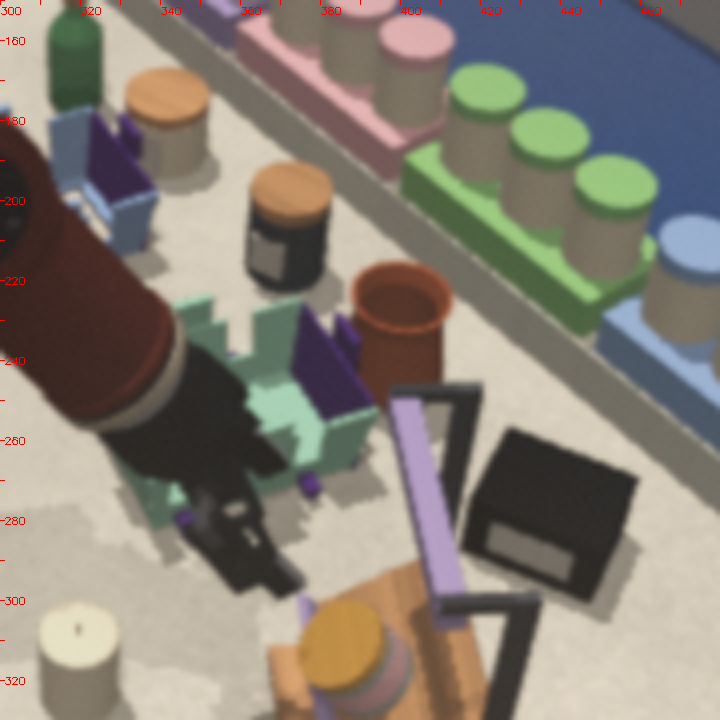

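View pics/top1.png

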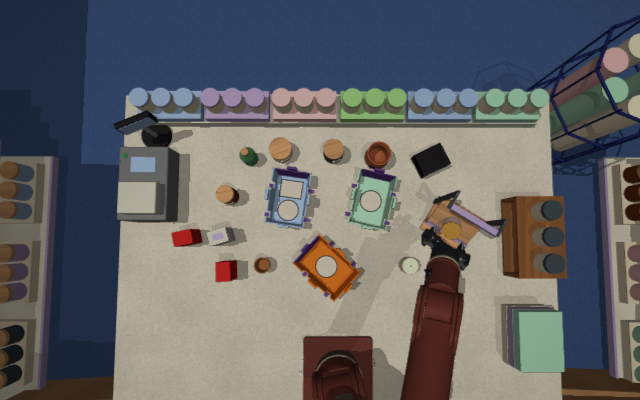

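```bash
python3 -m inch '[[0,-12,-25,0,0,0,1],[1,-13,-28,0,0,0,1],[0,0,0,0,0,0,1],[9,-5,-14,0,0,0,1],[0,0,0,0,0,0,1]]'
python3 - <<'E'
from h import *
RT=np.load("RT.npy")
need((406,-316.5,219.5),RT)
E
```

```text
time: 3.4
eef_pos: [382.9, -298.7, 262.9]
tcp_rot: [0.835, 0.461, 0.145, 0.263]
wrist_force: [0.1, 0.3, -0.5]
opening: 85.2
t 3.4 pos [ 382.9 -298.7  262.9] d [ 23.1 -17.8 -43.4] w [ 0.0006 -0.0019 -0.0008] |w| 0.002 q [-0.35, -0.13, 0.9, 2.32, 0.31, 0.3, 1.33] F [ 0.1  0.3 -0.5] open 85.2
```

```bash
python3 -m inch '[[6,-4,-10,0,0,0,1],[6,-5,-11,0,0,0,1],[6,-5,-11,0,0,0,1],[5,-4,-11,0,0,0,1],[0,0,0,0,0,0,1],[0,0,0,0,0,0,1]]'
python3 - <<'E'
from h import *
RT=np.load("RT.npy")
need((406,-316.5,219.5),RT)
for n in P: cv2.imwrite(f"pics/{n}2.png",cams.get_image(n)[:,:,::-1])
crop("pics/side2.png",330,220,450,360,5,"pics/s2.png")
crop("pics/top2.png",400,180,520,260,6,"pics/t2.png")
E
```

```text
time: 4.0
eef_pos: [399.0, -311.0, 230.5]
tcp_rot: [0.836, 0.462, 0.145, 0.259]
wrist_force: [0.1, -0.8, 0.5]
opening: 85.6
t 4.0 pos [ 399.  -311.   230.5] d [  7.   -5.5 -11. ] w [-0.008  -0.0052 -0.0031] |w| 0.01 q [-0.46, 0.07, 1.09, 2.3, -0.45, 0.22, 2.03] F [ 0.1 -0.8  0.5] open 85.6
```

View pics/s2.png

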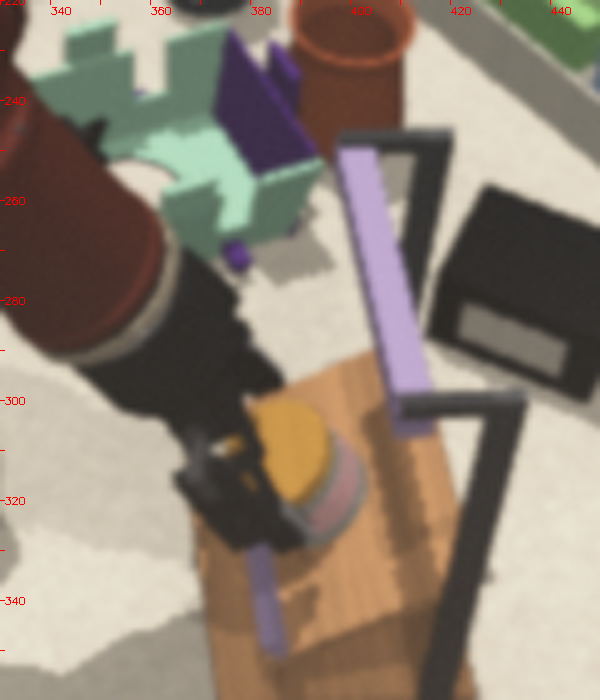

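View pics/t2.png

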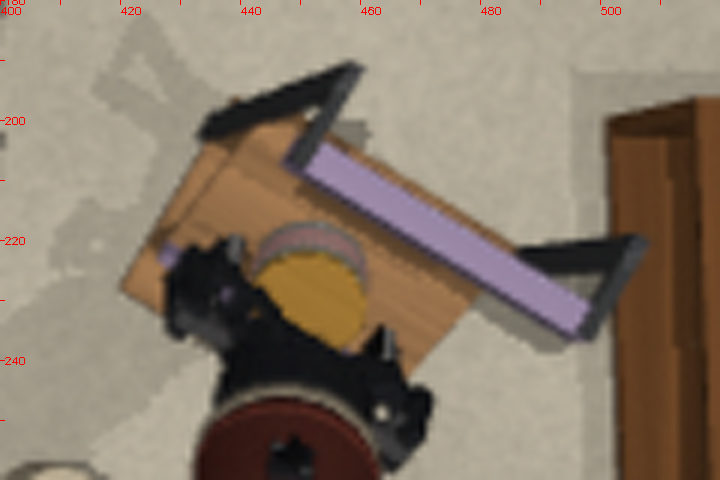

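```bash
python3 -m inch '[[2,-1,-3,-0.003,-0.002,-0.001,1],[2,-2,-3,-0.003,-0.002,-0.001,1],[2,-1,-3,-0.002,-0.001,-0.001,1],[1,-1,-2,0,0,0,1],[0,0,0,0,0,0,1],[0,0,0,0,0,0,1]]'
python3 - <<'E'
from h import *
RT=np.load("RT.npy")
need((406,-316.5,219.5),RT)
E
```

```text
time: 4.7
eef_pos: [405.5, -316.5, 219.6]
tcp_rot: [0.835, 0.46, 0.145, 0.264]
wrist_force: [0.3, -0.0, 0.7]
opening: 85.1
t 4.7 pos [ 405.5 -316.5  219.6] d [ 0.5 -0.  -0.1] w [0.0007 0.001  0.0012] |w| 0.002 q [-0.3, 0.13, 0.93, 2.29, -0.66, 0.2, 2.22] F [ 0.3 -0.   0.7] open 85.1
```

```bash
python3 -m inch '[[0,0,0,0,0,0,0.4],[0,0,0,0,0,0,0.4],[0,0,0,0,0,0,0.4],[0,0,0,0,0,0,0.4],[0,0,0,0,0,0,0.4],[0,0,0,0,0,0,0.4]]' 60
python3 - <<'E'
from h import *
RT=np.load("RT.npy")
need((406,-316.5,219.5),RT)
cv2.imwrite("pics/side3.png",cams.get_image("side")[:,:,::-1])
crop("pics/side3.png",330,220,450,360,5,"pics/s3.png")
E
```

```text
time: 5.3
eef_pos: [405.5, -316.5, 219.6]
tcp_rot: [0.835, 0.46, 0.146, 0.264]
wrist_force: [-13.1, 7.9, 17.9]
opening: 59.3
t 5.3 pos [ 405.5 -316.5  219.6] d [ 0.5 -0.  -0.1] w [0.0003 0.0013 0.0011] |w| 0.002 q [-0.3, 0.13, 0.94, 2.29, -0.66, 0.2, 2.22] F [-13.1   7.9  17.9] open 59.3
```

View pics/s3.png

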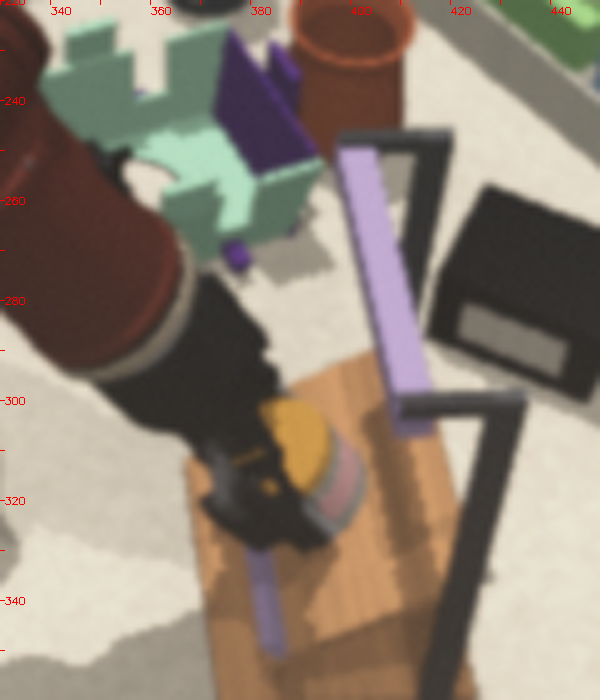

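```bash
python3 -m inch '[[-2,1,3,0,0,0,0.4],[-4,2,7,0,0,0,0.4],[-5,3,8,0,0,0,0.4],[-5,3,8,0,0,0,0.4],[-5,3,8,0,0,0,0.4],[-5,3,8,0,0,0,0.4],[-5,3,9,0,0,0,0.4],[-5,3,9,0,0,0,0.4],[0,0,0,0,0,0,0.4],[0,0,0,0,0,0,0.4]]' 60
python3 - <<'E'
from h import *
need((573,-114,310),down(-.221))
cv2.imwrite("pics/side4.png",cams.get_image("side")[:,:,::-1])
crop("pics/side4.png",290,200,450,360,4,"pics/s4.png")
E
```

```text
time: 6.35
eef_pos: [373.6, -296.8, 271.3]
tcp_rot: [0.836, 0.461, 0.146, 0.26]
wrist_force: [-0.5, 0.2, -2.1]
opening: 59.3
t 6.35 pos [ 373.6 -296.8  271.3] d [199.4 182.8  38.7] w [ 0.5932  0.2508 -1.1902] |w| 1.353 q [-0.35, -0.19, 0.9, 2.32, 0.4, 0.35, 1.26] F [-0.5  0.2 -2.1] open 59.3
```

View pics/s4.png

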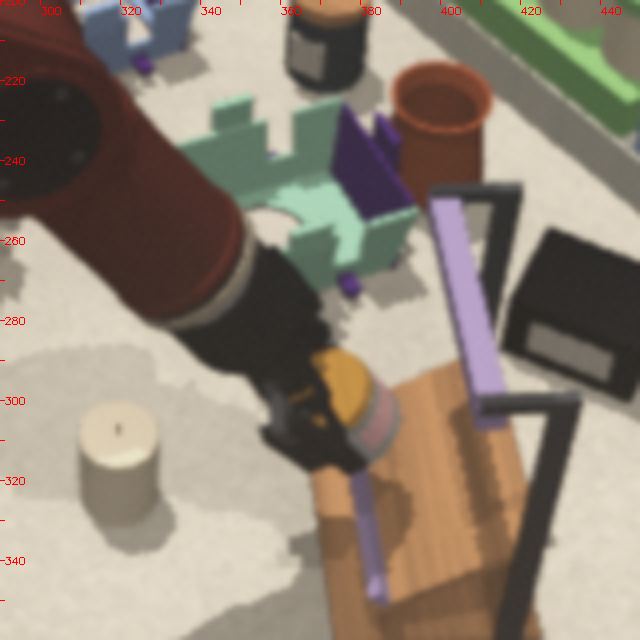

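```bash
python3 -m inch '[[0,22,12,0.049,0.021,-0.099,0.4],[0,22,12,0.049,0.021,-0.099,0.4],[0,22,12,0.049,0.021,-0.099,0.4],[0,22,12,0.049,0.021,-0.099,0.4],[24,12,2,0.049,0.021,-0.099,0.4],[25,12,2,0.049,0.021,-0.099,0.4],[25,12,0,0.049,0.021,-0.099,0.4],[25,12,0,0.049,0.021,-0.099,0.4],[25,12,0,0.049,0.021,-0.099,0.4],[25,12,0,0.049,0.021,-0.099,0.4],[25,12,0,0.049,0.021,-0.099,0.4],[25,11,0,0.049,0.021,-0.099,0.4],[0,0,0,0,0,0,0.4],[0,0,0,0,0,0,0.4]]' 60
python3 - <<'E'
from h import *
need((573.3,-114.2,310),down(-.221))
for n in P: cv2.imwrite(f"pics/{n}5.png",cams.get_image(n)[:,:,::-1])
crop("pics/side5.png",265,160,405,290,5,"pics/s5.png")
crop("pics/top5.png",310,140,430,240,6,"pics/t5.png")
E
```

```text
time: 7.8
eef_pos: [573.3, -113.4, 322.0]
tcp_rot: [0.994, -0.107, -0.002, 0.003]
wrist_force: [-0.1, 0.5, -0.9]
opening: 59.7
t 7.8 pos [ 573.3 -113.4  322. ] d [  0.   -0.8 -12. ] w [ 0.0049 -0.005  -0.0059] |w| 0.009 q [-0.24, 0.27, 0.43, 1.75, -0.12, 1.15, 0.0] F [-0.1  0.5 -0.9] open 59.7
```

View pics/s5.png

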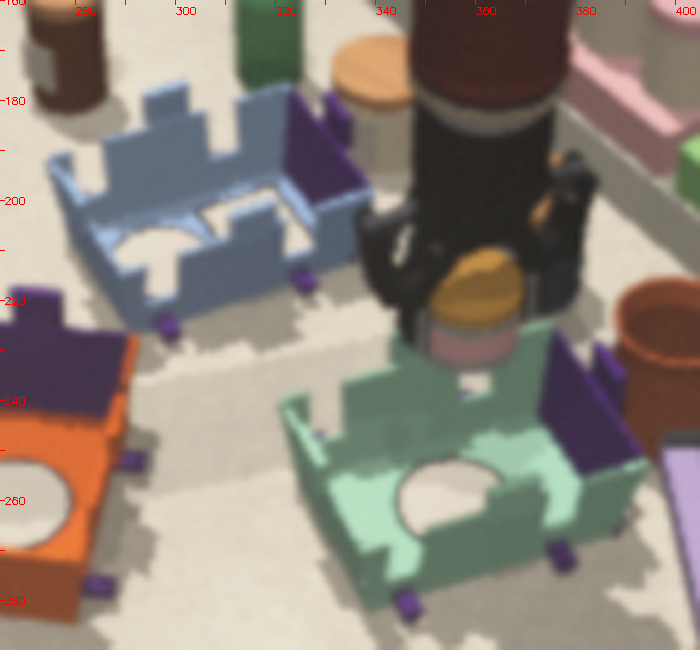

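View pics/t5.png

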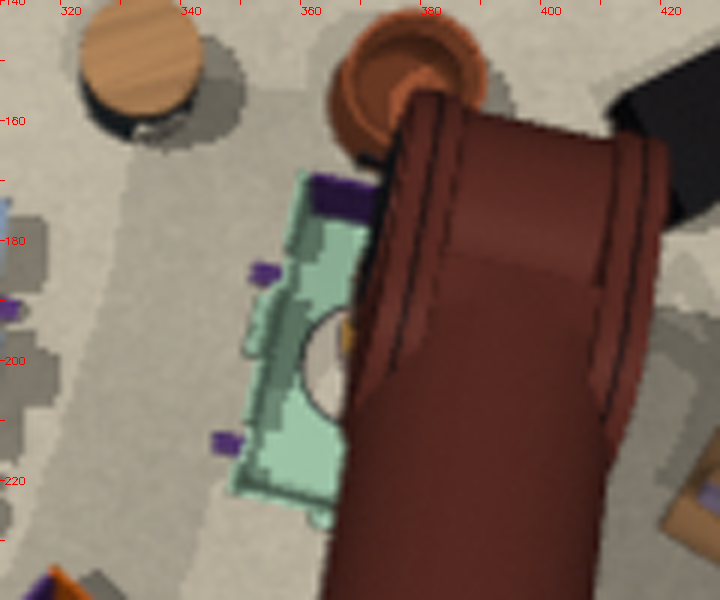

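```bash
cat >> fit.py <<'E'
def cyl(o,ax,h,r,n,col=(0,255,0)):
    ax=np.array(ax,float);ax/=np.linalg.norm(ax);x=np.cross(ax,[0.3,1,0]);x/=np.linalg.norm(x);y=np.cross(ax,x);t=np.linspace(0,6.283,50)
    return [(proj(n,np.array(o)+k*ax+r*(np.cos(t)[:,None]*x+np.sin(t)[:,None]*y)),col,True) for k in(0,h)]
E
python3 - <<'E'
from fit import *
s=manip.state(); Rm=R.from_quat(s["tcp_rot"]).as_matrix(); pin=s["eef_pos"]+154.7*Rm[:,2]; print(pin,Rm[:,0])
out=[]
for tilt in(0,.1,-.1):
    jx=Rm[:,0]; ax=R.from_rotvec(tilt*jx).apply(-Rm[:,2])
    o=pin-25*ax
    crop("pics/side5.png",335,200,385,245,8,"pics/x.png",cyl(o,ax,45,30.3,"side")); out.append(cv2.imread("pics/x.png"))
crop("pics/side5.png",335,200,385,245,8,"pics/x.png"); out.append(cv2.imread("pics/x.png"))
cv2.imwrite("pics/s5t.png",cv2.resize(np.vstack([np.hstack(out[:2]),np.hstack(out[2:])]),None,fx=.8,fy=.8))
E
```

```text
[ 571.66887983 -114.68792186  168.10528542] [ 0.97670529 -0.21456268 -0.00310245]
```

View pics/s5t.png

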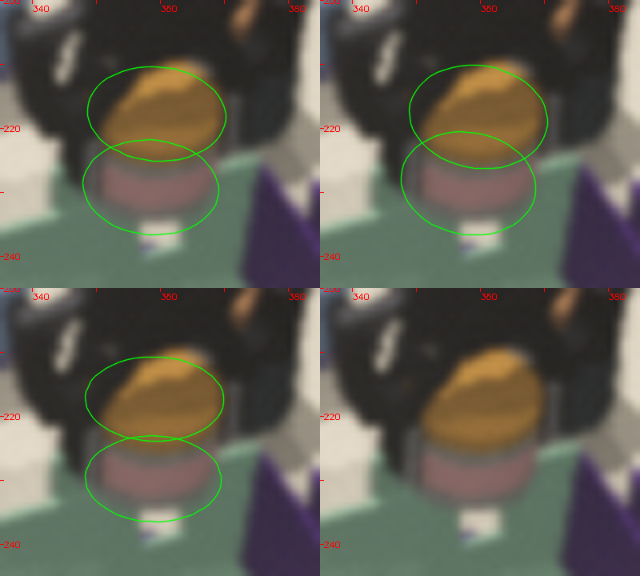

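```bash
python3 -m inch '[[0,-1,-20,0.005,-0.005,-0.006,0.4],[0,0,-22,0,0,0,0.4],[0,0,-22,0,0,0,0.4],[0,0,-20,0,0,0,0.4],[0,0,-18,0,0,0,0.4],[0,0,-14,0,0,0,0.4],[0,0,-10,0,0,0,0.4],[0,0,-4,0,0,0,0.4],[0,0,0,0,0,0,0.4]]' 60
python3 - <<'E'
from h import *
need((573.3,-114.2,185),down(-.221))
E
```

```text
time: 8.8
eef_pos: [572.7, -114.8, 193.5]
tcp_rot: [0.994, -0.111, 0.001, -0.001]
wrist_force: [-0.3, 0.1, -1.8]
opening: 58.9
t 8.8 pos [ 572.7 -114.8  193.5] d [ 0.6  0.6 -8.5] w [-0.0015  0.0017  0.0019] |w| 0.003 q [-0.2, 0.42, 0.39, 1.86, -0.2, 0.9, 0.06] F [-0.3  0.1 -1.8] open 58.9
```

```bash
python3 -m inch '[[1,1,-2,0,0,0,0.4],[0,0,-2,0,0,0,0.4],[0,0,-2,0,0,0,0.4],[0,0,-1,0,0,0,0.4],[0,0,0,0,0,0,0.4]]' 40
python3 - <<'E'
from h import *
need((573.3,-114.2,185),down(-.221))
E
```

```text
time: 9.3
eef_pos: [573.7, -113.7, 186.5]
tcp_rot: [0.994, -0.111, 0.001, -0.001]
wrist_force: [0.5, 0.7, -0.3]
opening: 59.4
t 9.3 pos [ 573.7 -113.7  186.5] d [-0.4 -0.5 -1.5] w [-0.0016  0.0017  0.0019] |w| 0.003 q [-0.2, 0.43, 0.39, 1.86, -0.21, 0.89, 0.07] F [ 0.5  0.7 -0.3] open 59.4
```

```bash
python3 -m inch '[[0,0,-1,0,0,0,0.4],[0,0,-1,0,0,0,0.4],[0,0,-1,0,0,0,0.4],[0,0,0,0,0,0,0.4]]'

```

```text
time: 9.7
eef_pos: [573.7, -113.7, 183.4]
tcp_rot: [0.994, -0.111, 0.001, -0.001]
wrist_force: [-0.1, -0.2, -1.2]
opening: 59.4
```

```bash
python3 -m inch '[[0,0,-1,0,0,0,0.4],[0,0,0,0,0,0,0.4]]'; python3 -m inch '[[0,0,-1,0,0,0,0.4],[0,0,0,0,0,0,0.4]]';python3 -m inch '[[0,0,-1,0,0,0,0.4],[0,0,0,0,0,0,0.4]]'

```

```text
time: 9.9
eef_pos: [573.7, -113.7, 182.4]
tcp_rot: [0.994, -0.111, 0.001, -0.001]
wrist_force: [-0.5, 0.1, -1.2]
opening: 59.3
time: 10.1
eef_pos: [573.7, -113.7, 181.5]
tcp_rot: [0.994, -0.111, 0.001, -0.001]
wrist_force: [0.1, -0.7, -0.9]
opening: 59.3
time: 10.3
eef_pos: [573.9, -113.7, 180.6]
tcp_rot: [0.994, -0.111, 0.001, -0.001]
wrist_force: [-0.1, 1.4, -2.3]
opening: 59.1
```

```bash
python3 - <<'E'
from fit import *
cv2.imwrite("pics/side6.png",cams.get_image("side")[:,:,::-1])
d=cyl((573.3,-114.2,4),(0,0,1),45,30.3,"side")
crop("pics/side6.png",310,200,400,290,4,"pics/x.png",d);crop("pics/side6.png",310,200,400,290,4,"pics/y.png")
cv2.imwrite("pics/s6.png",np.hstack([cv2.imread("pics/x.png"),cv2.imread("pics/y.png")]))
E
```

```text
(no output)
```

View pics/s6.png

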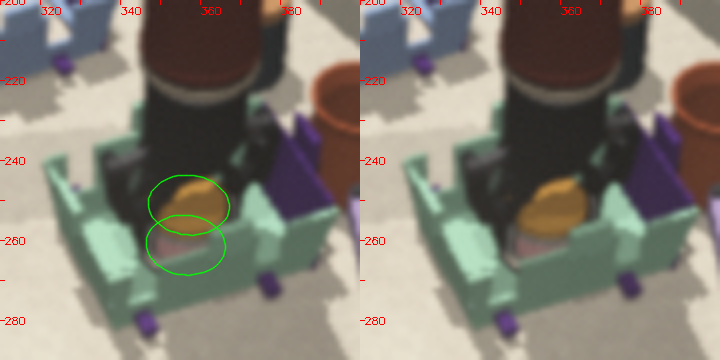

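```bash
python3 -m inch '[[0,0,-1,0,0,0,0.4],[0,0,0,0,0,0,0.4]]'; python3 -m inch '[[0,0,-1,0,0,0,0.4],[0,0,0,0,0,0,0.4]]'

```

```text
time: 10.55
eef_pos: [573.9, -113.8, 180.5]
tcp_rot: [0.994, -0.111, 0.001, -0.001]
wrist_force: [-3.5, 1.0, 9.0]
opening: 59.1
time: 10.75
eef_pos: [573.9, -113.8, 180.4]
tcp_rot: [0.994, -0.111, 0.001, -0.001]
wrist_force: [-7.9, 2.3, 21.3]
opening: 59.1
```

```bash
python3 -m inch '[[0,0,1,0,0,0,0.4],[0,0,0,0,0,0,0.9],[0,0,0,0,0,0,0.9],[0,0,0,0,0,0,0.9],[0,0,3,0,0,0,0.9],[0,0,10,0,0,0,0.9],[0,0,20,0,0,0,0.9],[0,0,35,0,0,0,0.9],[0,0,40,0,0,0,0.9],[0,0,40,0,0,0,0.9]]'
python3 - <<'E'
from h import *
need((568,98,330),down(1.427))
E
```

```text
time: 11.75
eef_pos: [573.5, -113.8, 329.8]
tcp_rot: [0.994, -0.111, 0.001, -0.001]
wrist_force: [1.5, 0.3, 0.7]
opening: 76.8
t 11.75 pos [ 573.5 -113.8  329.8] d [-5.500e+00  2.118e+02  2.000e-01] w [-2.8000e-03  5.0000e-04  1.6502e+00] |w| 1.65 q [-0.25, 0.26, 0.43, 1.74, -0.12, 1.16, -0.0] F [1.5 0.3 0.7] open 76.8
```

```bash
python3 -m inch '[[0,18,1,0,0,0.138,0.6],[0,18,1,0,0,0.138,0.6],[0,18,1,0,0,0.138,0.6],[0,18,1,0,0,0.138,0.6],[0,18,1,0,0,0.138,0.6],[0,18,1,0,0,0.138,0.6],[-1,18,1,0,0,0.138,0.6],[-1,18,0,0,0,0.138,0.6],[-1,18,0,0,0,0.138,0.6],[-1,18,0,0,0,0.138,0.6],[-1,18,0,0,0,0.138,0.6],[0,14,0,0,0,0.132,0.6],[0,0,0,0,0,0,0.6],[0,0,0,0,0,0,0.6]]'
python3 - <<'E'
from fit import *
need((568.4,98.3,330),down(1.427))
for n in P: cv2.imwrite(f"pics/{n}7.png",cams.get_image(n)[:,:,::-1])
d=cyl((573.3,-114.2,4),(0,0,1),45,30.3,"side")
crop("pics/side7.png",265,160,405,290,5,"pics/s7.png")
crop("pics/top7.png",250,140,410,250,5,"pics/t7.png")
E
```

```text
time: 13.15
eef_pos: [568.8, 97.7, 335.0]
tcp_rot: [0.757, 0.653, -0.0, -0.001]
wrist_force: [-0.0, -0.6, -0.4]
opening: 51.0
t 13.15 pos [568.8  97.7 335. ] d [-0.4  0.6 -5. ] w [-0.0014 -0.0013  0.0039] |w| 0.004 q [-0.34, 0.23, 0.11, 1.74, -0.03, 1.17, 1.2] F [-0.  -0.6 -0.4] open 51.0
```

View pics/s7.png

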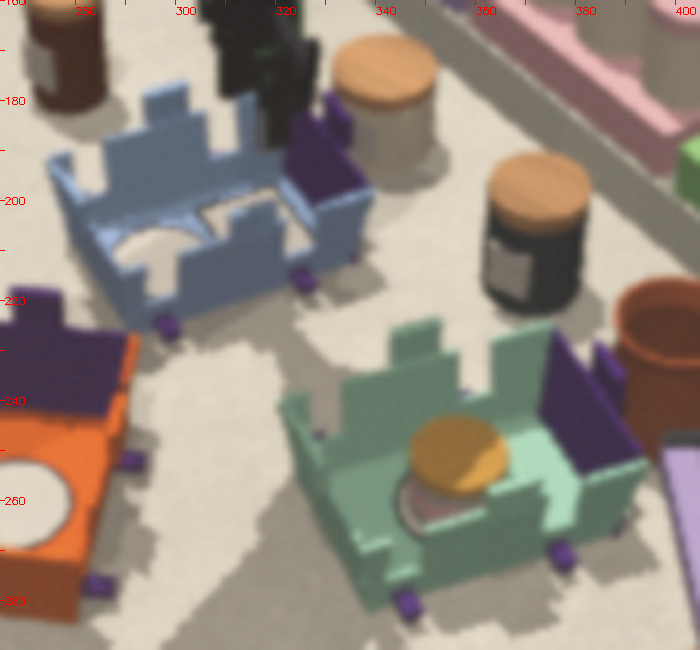

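View pics/t7.png

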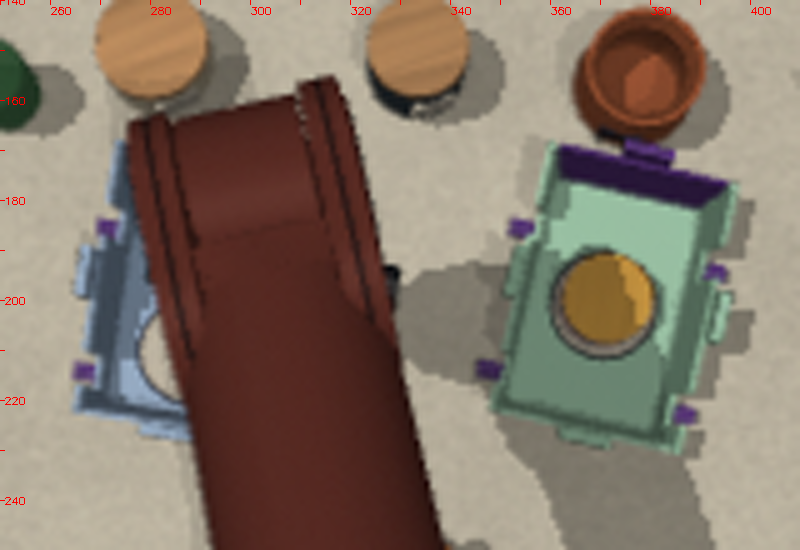

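```bash
python3 -m inch '[[0,1,-30,0,0,0,0.6],[0,0,-30,0,0,0,0.6],[0,0,-15,0,0,0,0.6],[0,0,-8,0,0,0,0.6],[0,0,-4,0,0,0,0.6],[0,0,0,0,0,0,0.6]]'
python3 - <<'E'
from fit import *
need((568.4,98.3,247),down(1.427))
print(back("top",[px((603,302),250,140,5)],49))
cv2.imwrite("pics/side8.png",cams.get_image("side")[:,:,::-1])
crop("pics/side8.png",265,130,365,240,6,"pics/s8.png")
E
```

```text
time: 13.85
eef_pos: [569.1, 99.1, 248.0]
tcp_rot: [0.756, 0.654, 0.0, -0.001]
wrist_force: [0.2, -0.2, 1.1]
opening: 51.3
t 13.85 pos [569.1  99.1 248. ] d [-0.7 -0.8 -1. ] w [-0.0018 -0.0012  0.0006] |w| 0.002 q [-0.33, 0.32, 0.1, 1.82, -0.04, 1.0, 1.21] F [ 0.2 -0.2  1.1] open 51.3
[[ 572.46866622 -108.19085059   49.        ]]
```

View pics/s8.png

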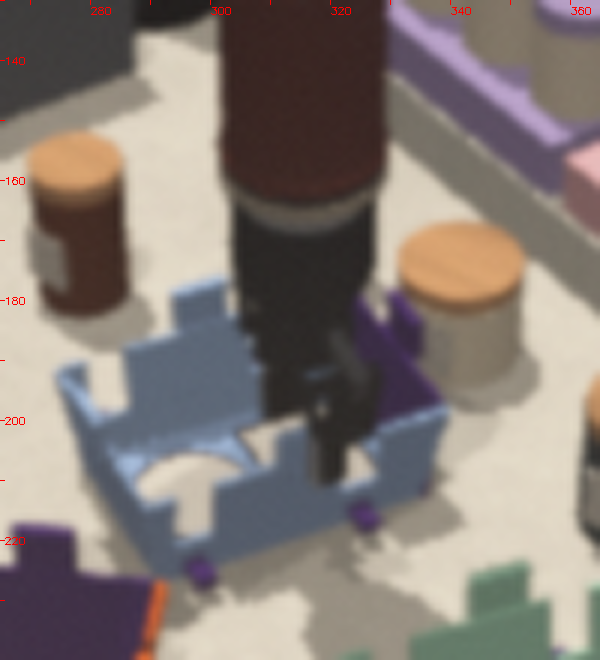

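```bash
python3 - <<'E'
from fit import *
s=manip.state(); Rm=R.from_quat(s["tcp_rot"]).as_matrix(); d=[]
for sx in(-1,1):
    f=lambda x,y,z:s["eef_pos"]+Rm@np.array([x,y,z])
    q=[f(sx*25.5,-11,173),f(sx*25.5,11,173),f(sx*25.5,11,140),f(sx*25.5,-11,140)]
    d.append((proj("side",q),(0,255,0),True))
p=np.load("poses.npy")[0]
d+=[(proj("side",X),(0,0,255),c) for X,c in wire(p)]
crop("pics/side8.png",265,130,365,240,6,"pics/s8b.png",d)
E
```

```text
(no output)
```

View pics/s8b.png

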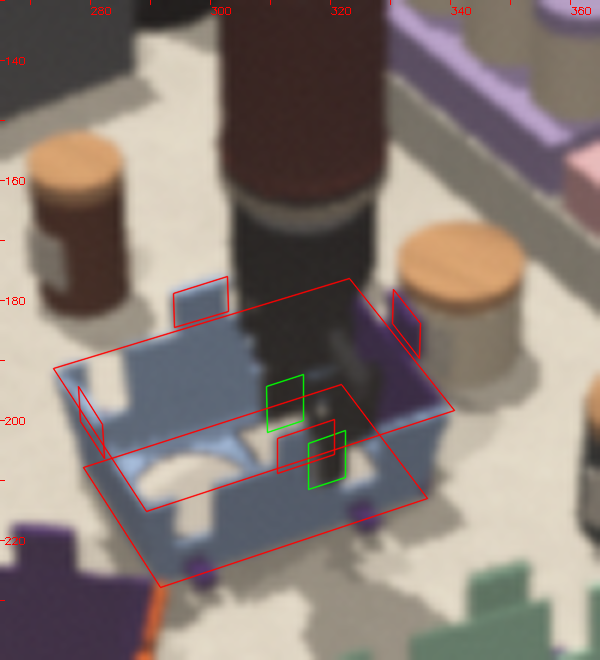

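```bash
python3 -m inch '[[-1,-1,-1,0.0,0,0,0.6],[0,0,0,0,0,0,0],[0,0,0,0,0,0,0],[0,0,0,0,0,0,0],[0,0,0,0,0,0,0],[0,0,0,0,0,0,0],[0,0,0,0,0,0,0]]' 110
```

```text
time: 14.6
eef_pos: [567.9, 98.3, 247.2]
tcp_rot: [0.756, 0.654, 0.0, -0.001]
wrist_force: [-2.1, -1.3, 5.2]
opening: 5.7
```

```bash
python3 -m inch '[[0,0,3,0,0,0,0],[0,0,7,0,0,0,0],[0,0,12,0,0,0,0],[0,0,15,0,0,0,0],[0,0,0,0,0,0,0],[0,0,0,0,0,0,0]]'
python3 - <<'E'
from fit import *
need((568.4,98.3,400),down(1.427)); print(manip.state()["ft_torque"])
for n in P: cv2.imwrite(f"pics/{n}9.png",cams.get_image(n)[:,:,::-1])
p=list(np.load("poses.npy")[0])
d=[(proj("side",X+[0,0,37]),(0,0,255),c) for X,c in wire(p)]
crop("pics/side9.png",265,130,365,240,6,"pics/s9.png",d)
E
```

```text
time: 15.2
eef_pos: [568.0, 98.4, 284.3]
tcp_rot: [0.756, 0.655, 0.001, -0.001]
wrist_force: [-0.4, 0.1, -2.2]
opening: 5.4
t 15.2 pos [568.   98.4 284.3] d [ 4.000e-01 -1.000e-01  1.157e+02] w [-0.0022 -0.0003 -0.0001] |w| 0.002 q [-0.34, 0.28, 0.1, 1.8, -0.04, 1.07, 1.21] F [-0.4  0.1 -2.2] open 5.4
[-0.0934844  -0.00214591  0.02082487]
```

View pics/s9.png

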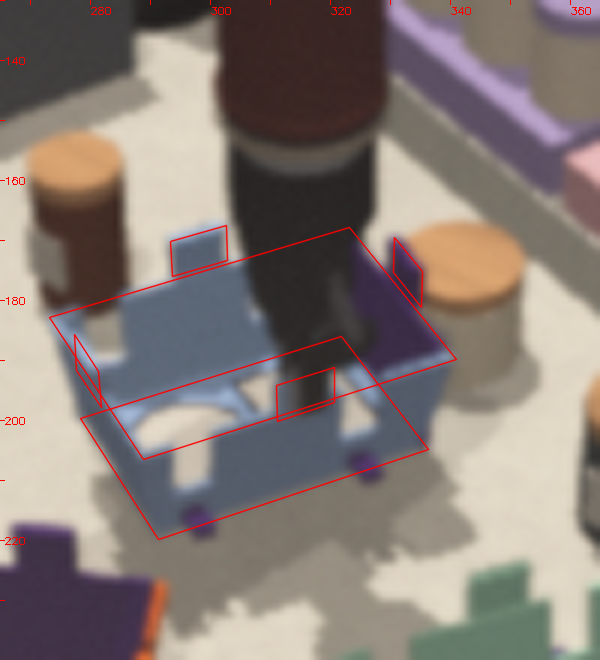

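```bash
python3 -m inch '[[0,0,10,0,0,0,0],[0,0,20,0,0,0,0],[0,0,25,0,0,0,0],[0,0,25,0,0,0,0],[0,0,20,0,0,-0.03,0],[0,-6,10,0,0,-0.07,0],[1,-6,4,0,0,-0.12,0],[1,-6,0,0,0,-0.12,0],[1,-6,0,0,0,-0.12,0],[1,-6,0,0,0,-0.12,0],[1,-6,0,0,0,-0.12,0],[1,-6,0,0,0,-0.12,0],[1,-6,0,0,0,-0.12,0],[1,-6,0,0,0,-0.12,0],[1,-6,0,0,0,-0.12,0]]'
python3 - <<'E'
from h import *
need((588.3,-47.4,400),down(-1.792))
need((588.3,-47.4,400),down(-1.2))
E
```

```text
time: 16.8
eef_pos: [576.7, 38.1, 397.8]
tcp_rot: [0.993, 0.121, 0.0, -0.001]
wrist_force: [0.1, 0.2, -2.2]
opening: 5.5
t 16.8 pos [576.7  38.1 397.8] d [ 11.6 -85.5   2.2] w [-9.0000e-04  2.8000e-03 -2.0341e+00] |w| 2.034 q [-0.37, 0.19, 0.26, 1.67, -0.05, 1.29, 0.14] F [ 0.1  0.2 -2.2] open 5.5
t 16.8 pos [576.7  38.1 397.8] d [ 11.6 -85.5   2.2] w [-0.0015  0.0022 -1.4421] |w| 1.442 q [-0.37, 0.19, 0.26, 1.67, -0.05, 1.29, 0.14] F [ 0.1  0.2 -2.2] open 5.5
```

```bash
python3 -m inch '[[1,-5,0,0,0,-0.12,0],[1,-5,0,0,0,-0.12,0],[1,-5,0,0,0,-0.12,0],[1,-5,0,0,0,-0.12,0],[1,-5,0,0,0,-0.12,0],[1,-5,0,0,0,-0.12,0],[1,-5,0,0,0,-0.12,0],[1,-5,0,0,0,-0.12,0],[1,-5,0,0,0,-0.12,0],[1,-5,0,0,0,-0.12,0],[1,-5,0,0,0,-0.12,0],[1,-5,0,0,0,-0.12,0],[0,-5,0,0,0,-0.12,0],[0,-5,0,0,0,-0.12,0],[0,-5,0,0,0,-0.12,0],[0,-5,0,0,0,-0.12,0],[0,0,0,0,0,-0.08,0],[0,0,0,0,0,0,0],[0,0,0,0,0,0,0]]'
python3 - <<'E'
from fit import *
need((588.3,-47.4,400),down(-1.792))
for n in P: cv2.imwrite(f"pics/{n}10.png",cams.get_image(n)[:,:,::-1])
s=manip.state(); Rm=R.from_quat(s["tcp_rot"]).as_matrix()
yaw=np.arctan2(Rm[1,0],Rm[0,0])-np.pi/2
o=s["eef_pos"][:2]+68.5*np.array([-np.sin(yaw),np.cos(yaw)]); pz=s["eef_pos"][2]-247.2
print(o,yaw,pz)
d=lambda n:[(proj(n,X),(0,0,255),c) for X,c in wire((o[0],o[1],yaw,pz))]
crop("pics/side10.png",270,120,420,260,5,"pics/s10.png",d("side"))
crop("pics/top10.png",290,110,420,240,5,"pics/t10.png",d("top"))
E
```

```text
time: 18.7
eef_pos: [588.7, -41.5, 397.8]
tcp_rot: [-0.641, 0.768, -0.001, 0.0]
wrist_force: [0.8, 0.6, -1.8]
opening: 5.4
t 18.7 pos [588.7 -41.5 397.8] d [-0.4 -5.9  2.2] w [ 0.0016  0.0016 -0.0419] |w| 0.042 q [-0.45, 0.23, 0.53, 1.65, -0.12, 1.29, -1.65] F [ 0.8  0.6 -1.8] open 5.4
[ 576.51945266 -108.86253226] -3.3214826490675198 150.4814497698286
```

View pics/s10.png

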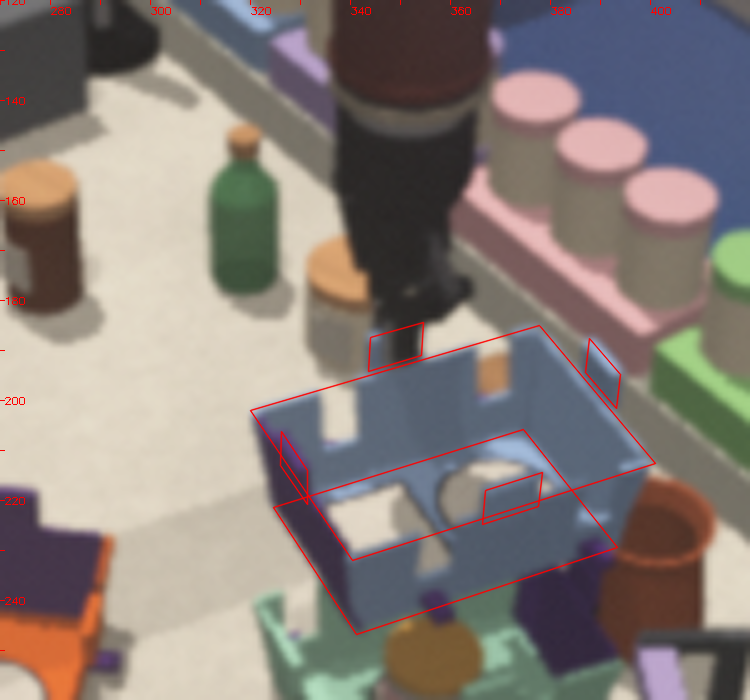

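View pics/t10.png

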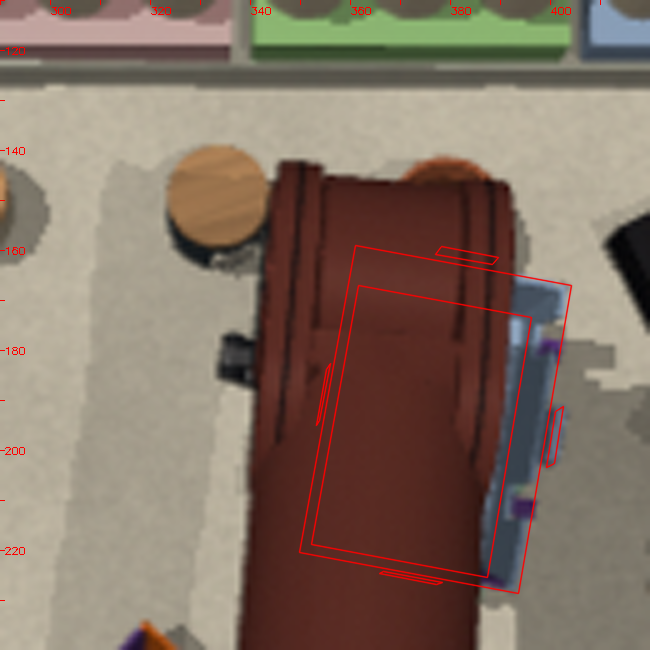

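```bash
python3 -m inch '[[0,-3,-10,0.001,0.001,-0.021,0],[0,-3,-18,0,0,-0.021,0],[0,0,-20,0,0,0,0],[0,0,-14,0,0,0,0],[0,0,-8,0,0,0,0],[0,0,-4,0,0,0,0],[0,0,0,0,0,0,0],[0,0,0,0,0,0,0]]'
python3 - <<'E'
from fit import *
need((588.3,-47.4,309),down(-1.792))
for n in P: cv2.imwrite(f"pics/{n}11.png",cams.get_image(n)[:,:,::-1])
s=manip.state(); Rm=R.from_quat(s["tcp_rot"]).as_matrix()
yaw=np.arctan2(Rm[1,0],Rm[0,0])-np.pi/2
o=s["eef_pos"][:2]+68.5*np.array([-np.sin(yaw),np.cos(yaw)]); pz=s["eef_pos"][2]-247.2
print(o,yaw,pz)
d=lambda n:[(proj(n,X),(0,0,255),c) for X,c in wire((o[0],o[1],yaw,pz))]+[(proj(n,X),(0,255,0),c) for X,c in wire(np.load("poses.npy")[1])]
crop("pics/side11.png",290,160,410,290,5,"pics/s11.png",d("side"))
crop("pics/top11.png",310,140,420,240,6,"pics/t11.png",d("top"))
E
```

```text
time: 19.6
eef_pos: [589.0, -47.7, 324.2]
tcp_rot: [-0.624, 0.782, -0.001, 0.0]
wrist_force: [-0.2, 0.3, -0.4]
opening: 5.5
t 19.6 pos [589.  -47.7 324.2] d [ -0.7   0.3 -15.2] w [0.0009 0.0016 0.0029] |w| 0.003 q [-0.43, 0.29, 0.52, 1.74, -0.16, 1.15, -1.66] F [-0.2  0.3 -0.4] open 5.5
[ 573.82519773 -114.48489441] -3.365616278009907 77.15005298139363
```

View pics/s11.png

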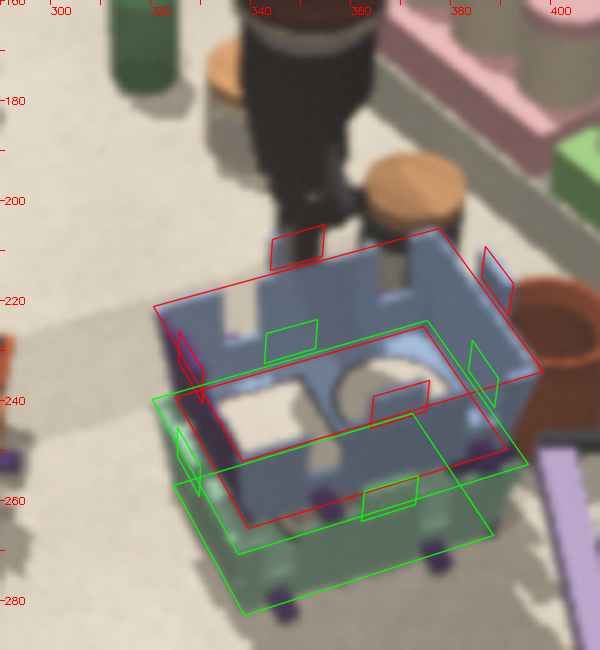

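View pics/t11.png

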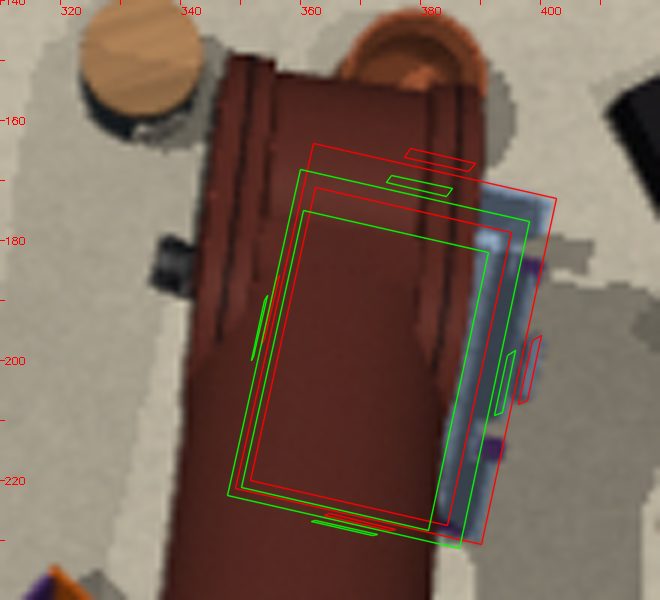

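```bash
python3 -m inch '[[-1,0,-4,0.001,0.002,0.003,0],[0,0,-4,0,0,0,0],[0,0,-2,0,0,0,0],[0,0,0,0,0,0,0]]';  python3 -m inch '[[0,0,-2,0,0,0,0],[0,0,0,0,0,0,0]]'; python3 -m inch '[[0,0,-2,0,0,0,0],[0,0,0,0,0,0,0]]'
```

```text
time: 20.1
eef_pos: [587.6, -47.7, 313.1]
tcp_rot: [-0.625, 0.781, 0.001, -0.001]
wrist_force: [0.3, 0.5, -2.3]
opening: 5.7
time: 20.3
eef_pos: [587.7, -47.7, 311.4]
tcp_rot: [-0.625, 0.781, 0.001, -0.001]
wrist_force: [-0.4, -0.2, -2.3]
opening: 5.5
time: 20.5
eef_pos: [587.9, -47.6, 309.6]
tcp_rot: [-0.625, 0.781, 0.0, -0.0]
wrist_force: [0.5, 0.4, -0.6]
opening: 5.3
```

```bash
python3 -m inch '[[0,0,-1,0,0,0,0],[0,0,0,0,0,0,0]]'
```

```text
time: 20.7
eef_pos: [587.9, -47.6, 309.3]
tcp_rot: [-0.625, 0.781, 0.0, -0.0]
wrist_force: [-3.0, 1.8, 4.8]
opening: 5.9
```

```bash
python3 -m inch '[[0,0,0,0,0,0,0.4],[0,0,0,0,0,0,0.4],[0,0,0,0,0,0,0.4],[0,0,0,0,0,0,0.4],[0,0,4,0,0,0,0.4],[0,0,15,0,0,0,0.4],[0,0,25,0,0,0,0.4],[0,0,40,0,0,0,0.6],[0,30,10,0,0,0,0.8],[0,40,0,0,0,0,1],[0,45,0,0,0,0,1],[0,45,0,0,0,0,1],[0,0,0,0,0,0,1]]'
python3 - <<'E'
from fit import *
need((450,386,330),down(.29))
for n in P: cv2.imwrite(f"pics/{n}12.png",cams.get_image(n)[:,:,::-1])
g=np.load("poses.npy")[1]
b=(g[0],g[1],g[2]+np.pi,62)
d=lambda n:[(proj(n,X),(0,0,255),c) for X,c in wire(b)]+[(proj(n,X),(0,255,0),c) for X,c in wire(g)]+[(proj(n,ring(b,(-37,0,4),37)[0]),(0,0,255),True)]
crop("pics/side12.png",290,160,410,290,5,"pics/s12.png",d("side"))
crop("pics/top12.png",310,140,420,240,6,"pics/t12.png",d("top"))
crop("pics/top12.png",310,140,420,240,6,"pics/t12r.png")
E
```

```text
time: 22.0
eef_pos: [587.0, 120.2, 403.4]
tcp_rot: [-0.629, 0.778, 0.002, 0.0]
wrist_force: [0.5, -0.5, -0.4]
opening: 85.5
t 22.0 pos [587.  120.2 403.4] d [-137.   265.8  -73.4] w [-6.0000e-04 -4.1000e-03  2.0721e+00] |w| 2.072 q [-0.64, 0.24, 0.44, 1.62, -0.11, 1.31, -1.97] F [ 0.5 -0.5 -0.4] open 85.5
```

View pics/s12.png

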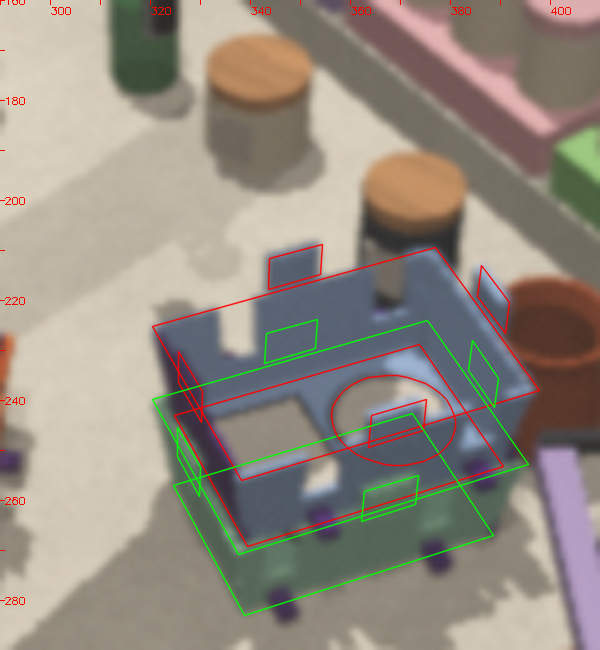

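View pics/t12.png

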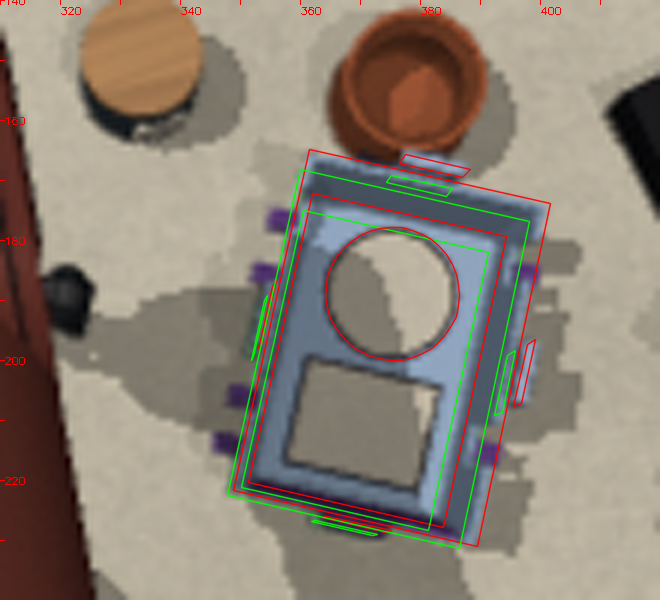

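View pics/t12r.png

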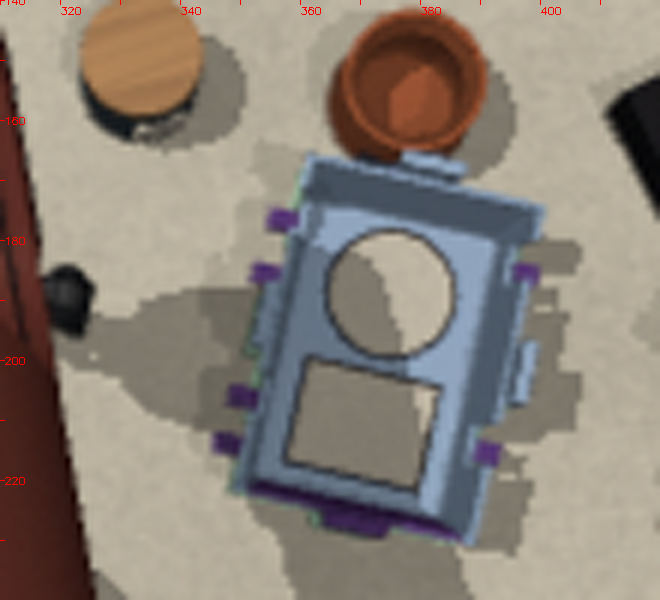

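```bash
python3 - <<'E'
from fit import *
a=lambda *c:px(c,310,140,6)
o=[("top",a(391,293),(-37,0,66)),("top",a(309,355),(6,-39,66)),("top",a(441,384),(6,39,66)),("top",a(418,492),(68,39,66)),("top",a(285,463),(68,-39,66))]
p,r=fit(o,(573,-114,2.92)); print(p,r.round(1).tolist())
g=np.load("poses.npy")[1]
print("round",T(p,[[-37,0,66]]).round(1),"rect",T(p,[[37,0,66]]).round(1), "nominal",T((g[0],g[1],g[2]+np.pi),[[-37,0,66],[37,0,66]]).round(1))
E
```

```text
[ 573.36006696 -113.75397966    2.92630263] [[0.0, -0.0], [-0.6, -0.3], [0.5, -0.0], [0.5, 0.3], [-0.5, 0.0]]
round [[ 609.5 -121.7   66. ]] rect [[ 537.2 -105.8   66. ]] nominal [[ 609.4 -122.3   66. ]
 [ 537.2 -106.1   66. ]]
```

```bash
python3 -m inch '[[-9,19,0,0,0,0.148,1],[-9,19,0,0,0,0.148,1],[-10,19,0,0,0,0.148,1],[-10,19,0,0,0,0.148,1],[-10,19,0,0,0,0.148,1],[-10,19,0,0,0,0.148,1],[-10,19,0,0,0,0.148,1],[-10,19,0,0,0,0.148,1],[-10,19,0,0,0,0.148,1],[-10,19,-10,0,0,0.148,1],[-10,19,-15,0,0,0.148,1],[-10,19,-15,0,0,0.148,1],[-10,19,-15,0,0,0.148,1],[-10,19,-15,0,0,0.148,1],[0,0,0,0,0,0,1],[0,0,0,0,0,0,1]]' 40
python3 - <<'E'
from fit import *
need((450.1,386.2,240),down(.29))
for n in P: cv2.imwrite(f"pics/{n}13.png",cams.get_image(n)[:,:,::-1])
crop("pics/side13.png",190,90,310,240,5,"pics/s13.png")
E
```

```text
time: 23.7
eef_pos: [450.7, 377.1, 333.0]
tcp_rot: [0.99, 0.138, 0.0, 0.001]
wrist_force: [0.8, -1.5, 0.1]
opening: 85.4
t 23.7 pos [450.7 377.1 333. ] d [ -0.6   9.1 -93. ] w [0.002  0.0012 0.0134] |w| 0.014 q [-0.81, 0.26, 0.04, 1.72, -0.01, 1.17, -0.49] F [ 0.8 -1.5  0.1] open 85.4
```

View pics/s13.png

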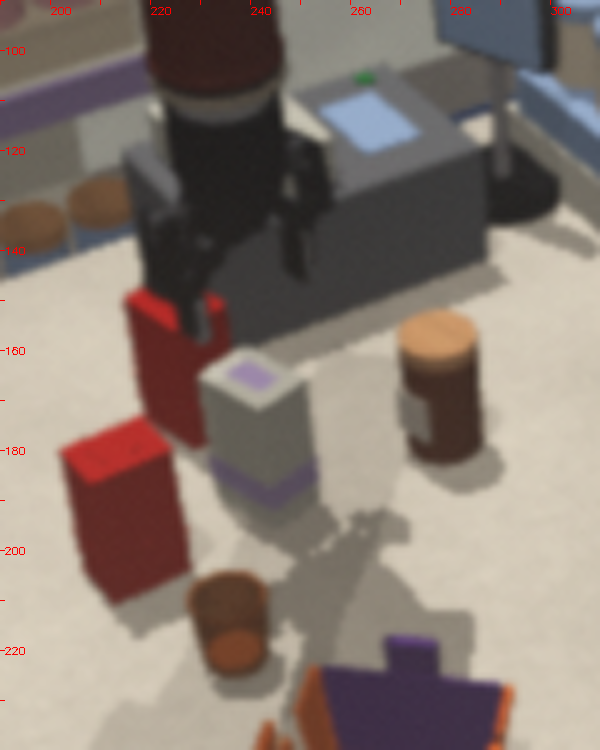

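```bash
python3 -m inch '[[0,9,-20,0.002,0.001,0.013,1],[0,0,-25,0,0,0,1],[0,0,-25,0,0,0,1],[0,0,-15,0,0,0,1],[0,0,-7,0,0,0,1],[0,0,0,0,0,0,1]]'
python3 - <<'E'
from fit import *
need((450.1,386.2,240),down(.29))
for n in P: cv2.imwrite(f"pics/{n}14.png",cams.get_image(n)[:,:,::-1])
crop("pics/side14.png",190,90,290,210,6,"pics/s14.png")
E
```

```text
time: 24.4
eef_pos: [450.1, 386.8, 240.4]
tcp_rot: [0.989, 0.145, -0.0, -0.0]
wrist_force: [-0.3, 0.3, 0.2]
opening: 85.6
t 24.4 pos [450.1 386.8 240.4] d [-0.  -0.6 -0.4] w [-0.0001 -0.0007 -0.0018] |w| 0.002 q [-0.81, 0.36, 0.03, 1.79, -0.01, 1.0, -0.48] F [-0.3  0.3  0.2] open 85.6
```

View pics/s14.png

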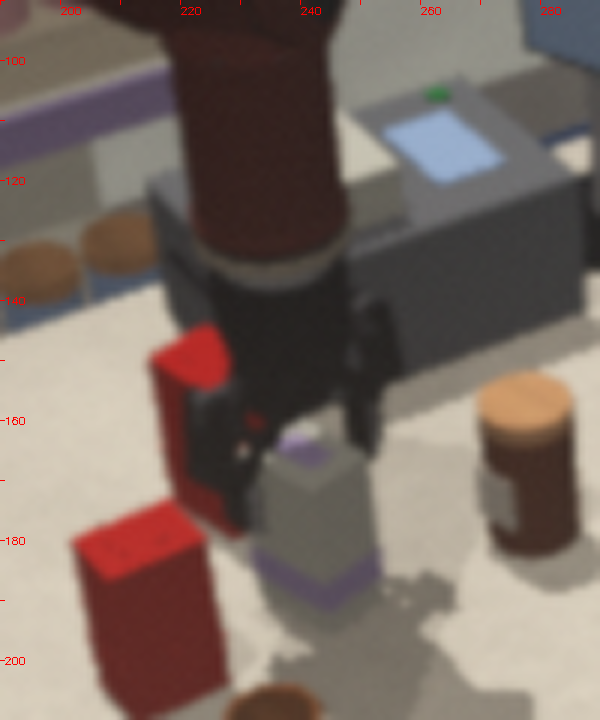

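```bash
python3 -m inch '[[0,0,0,0,0,0,0.2],[0,0,0,0,0,0,0.2],[0,0,0,0,0,0,0.2],[0,0,0,0,0,0,0.2],[0,0,0,0,0,0,0.2],[0,0,0,0,0,0,0.2],[0,0,0,0,0,0,0.2]]' 35; python3 -m inch '[[0,0,5,0,0,0,0.2],[0,0,20,0,0,0,0.2],[0,0,35,0,0,0,0.2],[0,0,40,0,0,0,0.2],[0,0,40,0,0,0,0.2],[0,0,30,0,0,0,0.2],[0,0,0,0,0,0,0.2]]'
python3 - <<'E'
from fit import *
need((537.2,-105.8,410),down(-.216))
for n in P: cv2.imwrite(f"pics/{n}15.png",cams.get_image(n)[:,:,::-1])
crop("pics/side15.png",170,40,310,180,5,"pics/s15.png")
E
```

```text
time: 25.2
eef_pos: [449.8, 387.5, 241.3]
tcp_rot: [0.989, 0.146, 0.0, -0.001]
wrist_force: [-1.4, -2.9, 6.2]
opening: 45.6
time: 25.9
eef_pos: [450.4, 387.7, 415.7]
tcp_rot: [0.989, 0.146, 0.003, -0.003]
wrist_force: [0.4, 1.0, -1.9]
opening: 45.9
t 25.9 pos [450.4 387.7 415.7] d [  86.8 -493.5   -5.7] w [-0.0047  0.0064 -0.5089] |w| 0.509 q [-0.82, 0.21, 0.04, 1.6, -0.01, 1.33, -0.48] F [ 0.4  1.  -1.9] open 45.9
```

View pics/s15.png

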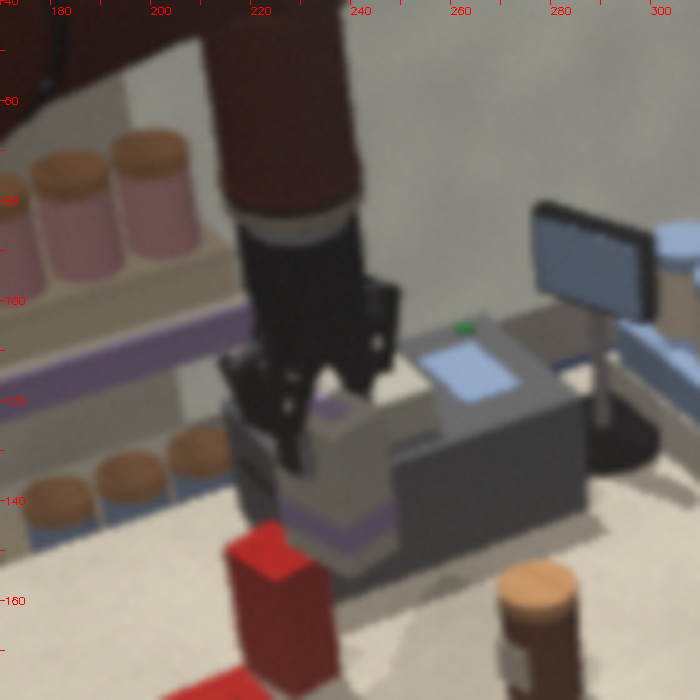

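```bash
python3 -m inch '[[6,-20,0,0,0,-0.03,0.2],[6,-35,0,0,0,-0.036,0.2],[6,-40,0,0,0,-0.036,0.2],[6,-40,0,0,0,-0.036,0.2],[6,-40,0,0,0,-0.036,0.2],[6,-40,0,0,0,-0.036,0.2],[6,-40,0,0,0,-0.036,0.2],[6,-40,0,0,0,-0.036,0.2],[6,-40,0,0,0,-0.036,0.2],[6,-40,0,0,0,-0.036,0.2],[6,-40,0,0,0,-0.036,0.2],[6,-35,0,0,0,-0.036,0.2],[6,-25,0,0,0,-0.036,0.2],[6,-15,0,0,0,-0.036,0.2],[2,-4,0,0,0,-0.01,0.2],[0,0,0,0,0,0,0.2],[0,0,0,0,0,0,0.2]]'
python3 - <<'E'
from fit import *
need((537.2,-105.8,330),down(-.216))
for n in P: cv2.imwrite(f"pics/{n}16.png",cams.get_image(n)[:,:,::-1])
crop("pics/side16.png",290,120,410,270,5,"pics/s16.png")
E
```

```text
time: 27.7
eef_pos: [536.0, -105.0, 410.2]
tcp_rot: [0.994, -0.106, -0.0, -0.001]
wrist_force: [0.3, -0.6, -0.8]
opening: 45.6
t 27.7 pos [ 536.  -105.   410.2] d [  1.2  -0.8 -80.2] w [-0.0014 -0.0008 -0.0037] |w| 0.004 q [-0.32, 0.12, 0.47, 1.73, -0.06, 1.31, -0.05] F [ 0.3 -0.6 -0.8] open 45.6
```

View pics/s16.png

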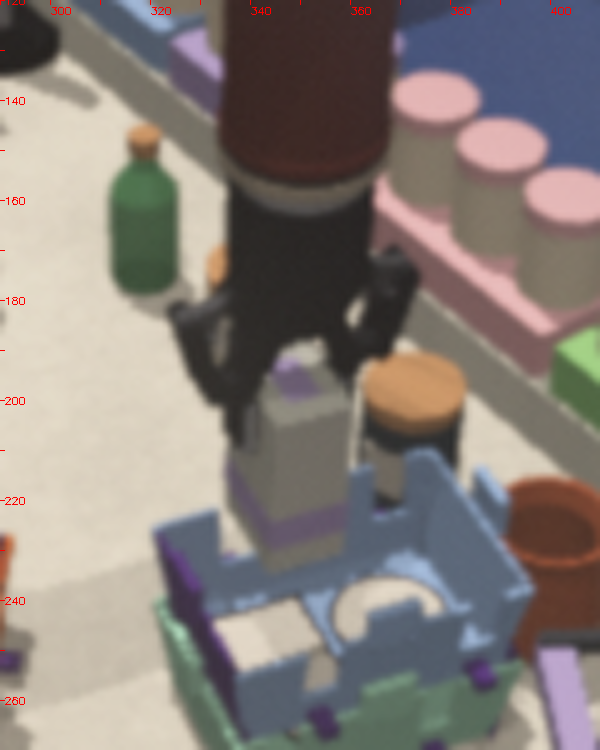

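```bash
cat >> fit.py <<'E'
def box(p,n,col=(0,0,255)):
    X=[[23,31],[23,-31],[-23,-31],[-23,31]]
    return [(proj(n,T(p,np.c_[X,[z]*4])),col,True) for z in(0,110)]
E
python3 - <<'E'
from fit import *
d=lambda n:box((535.7,-106.5,-.213,169.3),n)
crop("pics/side16.png",320,170,380,240,7,"pics/x.png",d("side"));crop("pics/side16.png",320,170,380,240,7,"pics/y.png")
a=np.hstack([cv2.imread("pics/x.png"),cv2.imread("pics/y.png")]);cv2.imwrite("pics/s16b.png",cv2.resize(a,None,fx=.95,fy=.95))
E
```

```text
(no output)
```

View pics/s16b.png

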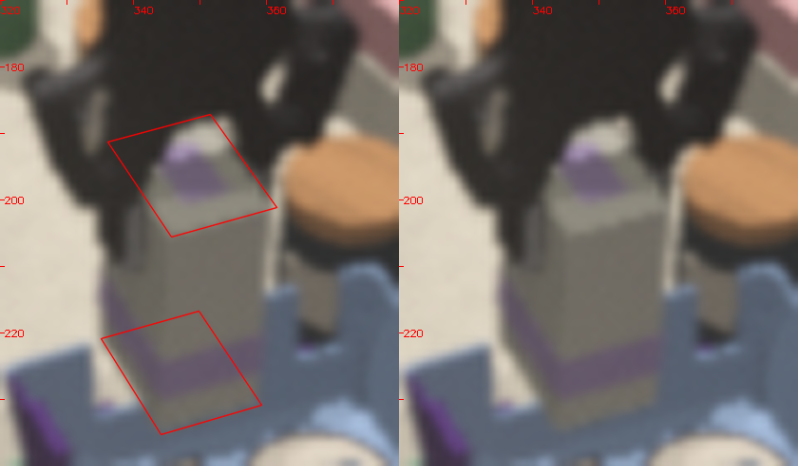

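```bash
python3 -m inch '[[1,0,-15,0,0,-0.003,0.2],[0,0,-20,0,0,0,0.2],[0,0,-20,0,0,0,0.2],[0,0,-18,0,0,0,0.2],[0,0,-12,0,0,0,0.2],[0,0,-8,0,0,0,0.2],[0,0,-3,0,0,0,0.2],[0,0,0,0,0,0,0.2]]'
python3 - <<'E'
from fit import *
need((537.5,-104.5,307),down(-.216))
E
```

```text
time: 28.6
eef_pos: [536.9, -106.6, 314.5]
tcp_rot: [0.994, -0.109, -0.0, -0.0]
wrist_force: [-0.8, 0.1, -1.6]
opening: 46.2
t 28.6 pos [ 536.9 -106.6  314.5] d [ 0.6  2.1 -7.5] w [-0.0008  0.      0.0019] |w| 0.002 q [-0.3, 0.2, 0.47, 1.85, -0.1, 1.11, -0.01] F [-0.8  0.1 -1.6] open 46.2
```

```bash
python3 -m inch '[[0.5,2,-2,0,0,0,0.2],[0,0,-2,0,0,0,0.2],[0,0,-1,0,0,0,0.2],[0,0,0,0,0,0,0.2]]';  python3 -m inch '[[0,0,-1,0,0,0,0.2],[0,0,0,0,0,0,0.2]]'; python3 -m inch '[[0,0,-1,0,0,0,0.2],[0,0,0,0,0,0,0.2]]'
```

```text
time: 29.0
eef_pos: [537.3, -104.7, 309.6]
tcp_rot: [0.994, -0.109, -0.0, -0.0]
wrist_force: [0.3, -0.2, -2.7]
opening: 45.8
time: 29.2
eef_pos: [537.2, -104.8, 308.6]
tcp_rot: [0.994, -0.109, -0.0, -0.0]
wrist_force: [0.4, -0.1, -1.7]
opening: 45.7
time: 29.4
eef_pos: [537.3, -104.7, 307.5]
tcp_rot: [0.994, -0.109, -0.0, -0.0]
wrist_force: [0.3, 0.0, -1.4]
opening: 45.8
```

```bash
python3 -m inch '[[0,0,-1,0,0,0,0.2],[0,0,0,0,0,0,0.2]]'; python3 -m inch '[[0,0,-1,0,0,0,0.2],[0,0,0,0,0,0,0.2]]'
```

```text
time: 29.6
eef_pos: [537.3, -104.8, 307.3]
tcp_rot: [0.994, -0.109, 0.0, -0.001]
wrist_force: [-3.3, 0.4, 7.5]
opening: 45.8
time: 29.8
eef_pos: [537.3, -104.9, 307.2]
tcp_rot: [0.994, -0.109, 0.0, -0.001]
wrist_force: [-7.2, 1.0, 15.0]
opening: 45.6
```

```bash
python3 -m inch '[[0,0,2,0,0,0,0.2],[0,0,0,0,0,0,0.7],[0,0,0,0,0,0,0.7],[0,0,0,0,0,0,0.7],[0,0,3,0,0,0,0.7],[0,0,15,0,0,0,0.7],[0,0,30,0,0,0,0.7],[0,0,40,0,0,0,0.8],[0,15,25,0,0,0,1],[0,35,0,0,0,0,1],[0,45,0,0,0,0,1],[0,45,0,0,0,0,1],[0,45,0,0,0,0,1],[0,0,0,0,0,0,1]]'
python3 - <<'E'
from fit import *
need((587.4,368.7,330),down(.4))
for n in P: cv2.imwrite(f"pics/{n}17.png",cams.get_image(n)[:,:,::-1])
d=lambda n:box((537.2,-105.8,-.216,66),n)
crop("pics/side17.png",310,160,410,290,5,"pics/x.png",d("side"));crop("pics/top17.png",330,140,410,250,5,"pics/y.png",d("top"))
a=cv2.imread("pics/x.png");b=cv2.imread("pics/y.png");cv2.imwrite("pics/17.png",cv2.resize(np.hstack([a[:550],b[:550]]),None,fx=.85,fy=.85))
E
```

```text
time: 31.2
eef_pos: [536.6, 87.5, 420.3]
tcp_rot: [0.995, -0.104, -0.0, -0.001]
wrist_force: [-0.3, 0.3, 0.5]
opening: 85.8
t 31.2 pos [536.6  87.5 420.3] d [ 50.8 281.2 -90.3] w [-0.0027 -0.0016  0.6083] |w| 0.608 q [-0.53, 0.1, 0.32, 1.72, -0.04, 1.33, -0.42] F [-0.3  0.3  0.5] open 85.8
```

View pics/17.png

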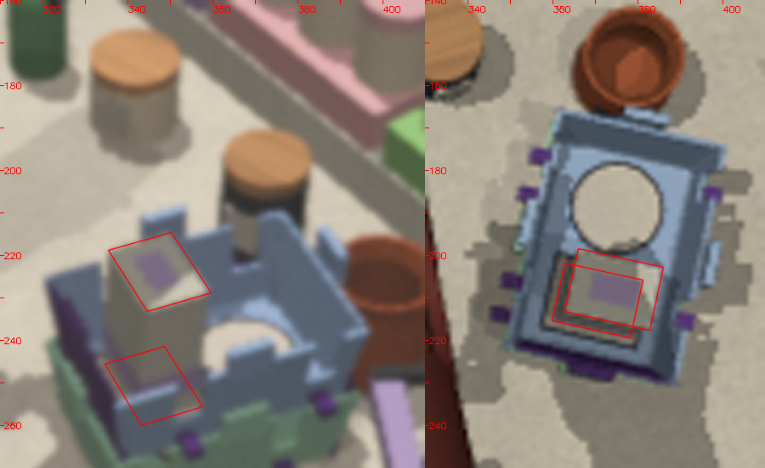

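```bash
python3 -m inch '[[3,20,0,0,0,0.13,1],[4,24,0,0,0,0.13,1],[4,24,0,0,0,0.13,1],[4,24,0,0,0,0.13,1],[4,24,0,0,0,0.13,1],[4,24,0,0,0,0.13,1],[4,24,-10,0,0,0.13,1],[4,24,-15,0,0,0.13,1],[4,24,-15,0,0,0.13,1],[4,24,-15,0,0,0.13,1],[4,24,-15,0,0,0.13,1],[4,20,-15,0,0,0.13,1],[0,0,0,0,0,0,1],[0,0,0,0,0,0,1]]' 40
python3 - <<'E'
from fit import *
need((587.4,368.7,231),down(1.355))
for n in P: cv2.imwrite(f"pics/{n}18.png",cams.get_image(n)[:,:,::-1])
crop("pics/side18.png",230,90,320,200,6,"pics/s18.png")
E
```

```text
time: 32.7
eef_pos: [585.1, 358.8, 335.2]
tcp_rot: [0.784, 0.62, -0.001, 0.0]
wrist_force: [0.6, -0.7, 0.8]
opening: 85.5
t 32.7 pos [585.1 358.8 335.2] d [   2.3    9.9 -104.2] w [ 0.0015 -0.0012  0.0165] |w| 0.017 q [-0.64, 0.45, 0.03, 1.45, -0.01, 1.24, 0.73] F [ 0.6 -0.7  0.8] open 85.5
```

View pics/s18.png

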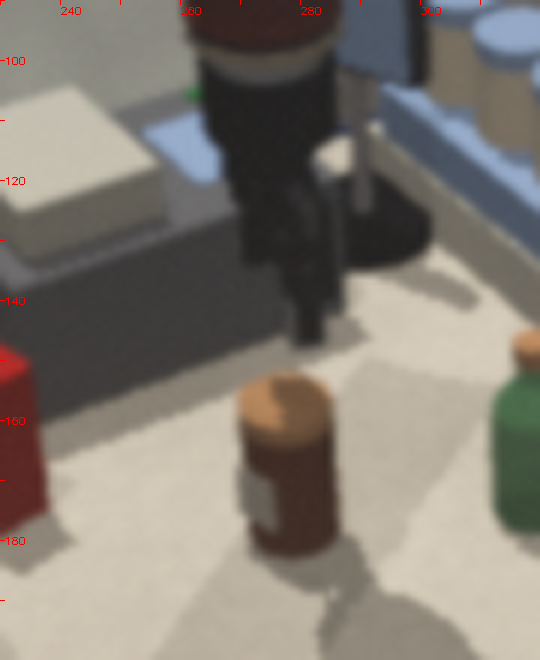

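```bash
python3 -m inch '[[1,5,-5,0.001,-0.001,0.016,1],[1,5,-20,0,0,0,1],[0,0,-20,0,0,0,1],[0,0,-20,0,0,0,1],[0,0,-20,0,0,0,1],[0,0,-12,0,0,0,1],[0,0,-7,0,0,0,1],[0,0,0,0,0,0,1]]'
python3 - <<'E'
from fit import *
need((587.4,368.7,231),down(1.355))
for n in P: cv2.imwrite(f"pics/{n}19.png",cams.get_image(n)[:,:,::-1])
crop("pics/side19.png",230,90,320,200,6,"pics/s19.png")
E
```

```text
time: 33.6
eef_pos: [586.2, 370.1, 231.0]
tcp_rot: [0.778, 0.628, -0.0, -0.0]
wrist_force: [-0.7, 0.0, -0.5]
opening: 85.3
t 33.6 pos [586.2 370.1 231. ] d [ 1.2 -1.4 -0. ] w [-0.0004 -0.0005 -0.0028] |w| 0.003 q [-0.64, 0.55, 0.02, 1.53, -0.01, 1.07, 0.74] F [-0.7  0.  -0.5] open 85.3
```

View pics/s19.png

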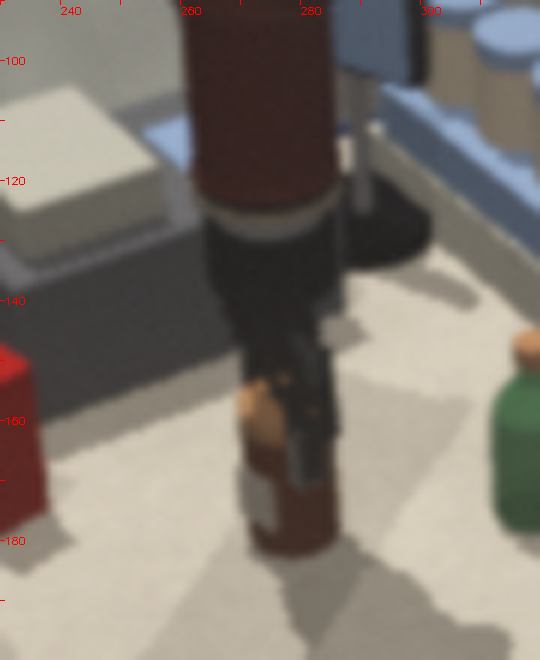

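```bash
python3 -m inch '[[1,-1,0,0,0,0,0.4],[0,0,0,0,0,0,0.4],[0,0,0,0,0,0,0.4],[0,0,0,0,0,0,0.4],[0,0,0,0,0,0,0.4],[0,0,0,0,0,0,0.4]]' 55; python3 -m inch '[[0,0,4,0,0,0,0.4],[0,0,15,0,0,0,0.4],[0,0,30,0,0,0,0.4],[0,0,35,0,0,0,0.4],[0,0,35,0,0,0,0.4],[0,0,35,0,0,0,0.4],[0,0,25,0,0,0,0.4],[0,0,0,0,0,0,0.4]]'
python3 - <<'E'
from fit import *
need((609.5,-121.7,410),down(1.355))
s=manip.state();
for n in P: cv2.imwrite(f"pics/{n}20.png",cams.get_image(n)[:,:,::-1])
x,y,z=s["eef_pos"]
d=cyl((x,y,z-231),(0,0,1),100,29,"side")
crop("pics/side20.png",220,60,320,170,6,"pics/s20.png",d)
E
```

```text
time: 34.3
eef_pos: [587.7, 369.2, 232.7]
tcp_rot: [0.778, 0.628, 0.001, -0.0]
wrist_force: [-0.9, -1.9, 5.8]
opening: 57.4
time: 35.1
eef_pos: [587.6, 369.6, 416.2]
tcp_rot: [0.778, 0.628, 0.004, -0.0]
wrist_force: [0.4, 0.6, -2.0]
opening: 57.3
t 35.1 pos [587.6 369.6 416.2] d [  21.9 -491.3   -6.2] w [-0.0055  0.0063 -0.0031] |w| 0.009 q [-0.64, 0.42, 0.03, 1.33, -0.01, 1.39, 0.74] F [ 0.4  0.6 -2. ] open 57.3
```

View pics/s20.png

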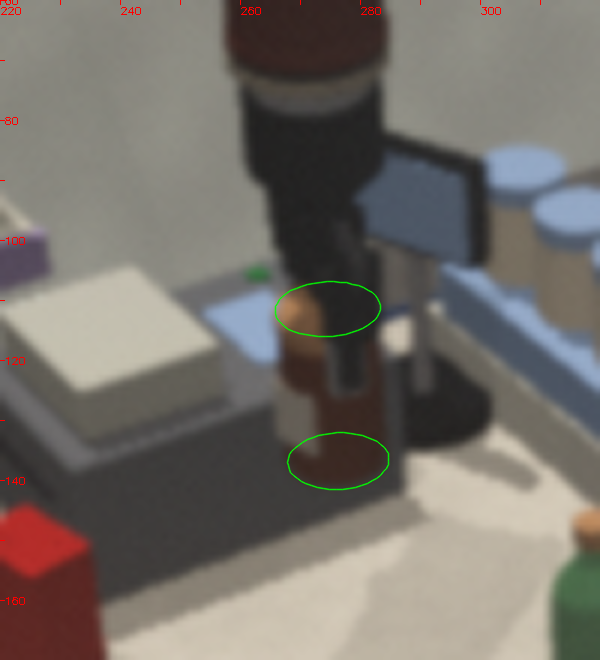

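```bash
python3 -m inch '[[2,-20,0,0,0,0,0.4],[2,-35,0,0,0,0,0.4],[2,-40,0,0,0,0,0.4],[2,-40,0,0,0,0,0.4],[2,-40,0,0,0,0,0.4],[2,-40,0,0,0,0,0.4],[2,-40,0,0,0,0,0.4],[2,-40,0,0,0,0,0.4],[2,-40,0,0,0,0,0.4],[2,-40,0,0,0,0,0.4],[2,-40,0,0,0,0,0.4],[0,-35,0,0,0,0,0.4],[0,-25,0,0,0,0,0.4],[0,-15,0,0,0,0,0.4],[0,0,0,0,0,0,0.4],[0,0,0,0,0,0,0.4]]'
python3 - <<'E'
from fit import *
need((609.5,-121.7,299),down(1.355))
s=manip.state();
for n in P: cv2.imwrite(f"pics/{n}21.png",cams.get_image(n)[:,:,::-1])
x,y,z=s["eef_pos"]
d=cyl((x,y,z-232.7),(0,0,1),100,29,"side")
crop("pics/side21.png",310,130,410,240,6,"pics/s21.png",d)
E
```

```text
time: 36.8
eef_pos: [609.2, -119.7, 409.8]
tcp_rot: [0.778, 0.628, 0.0, -0.001]
wrist_force: [0.1, 0.5, -2.4]
opening: 57.2
t 36.8 pos [ 609.2 -119.7  409.8] d [   0.3   -2.  -110.8] w [-0.0019 -0.0011 -0.0037] |w| 0.004 q [-0.09, 0.27, 0.26, 1.54, -0.07, 1.33, 1.54] F [ 0.1  0.5 -2.4] open 57.2
```

View pics/s21.png

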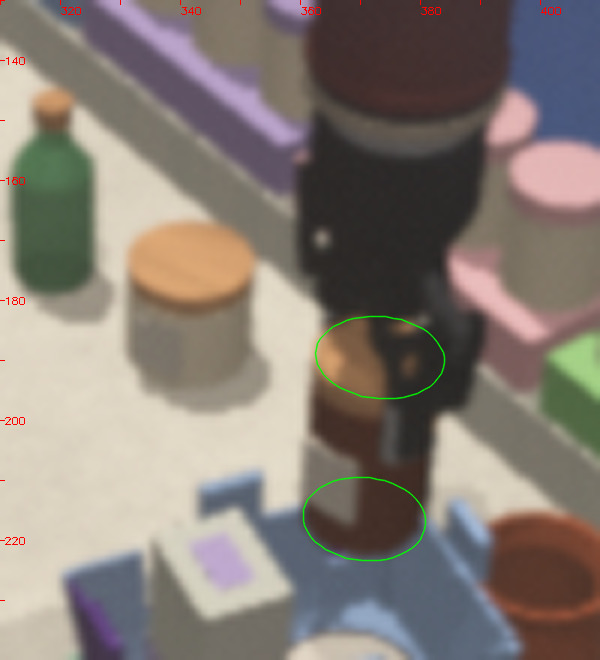

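```bash
python3 -m inch '[[0,-1,-12,-0.002,-0.001,-0.004,0.4],[0,-1,-20,0,0,0,0.4],[0,0,-20,0,0,0,0.4],[0,0,-20,0,0,0,0.4],[0,0,-15,0,0,0,0.4],[0,0,-10,0,0,0,0.4],[0,0,-5,0,0,0,0.4],[0,0,-2,0,0,0,0.4],[0,0,0,0,0,0,0.4]]'
python3 - <<'E'
from fit import *
need((609.5,-121.7,299),down(1.355))
E
```

```text
time: 37.8
eef_pos: [609.5, -122.7, 306.9]
tcp_rot: [0.779, 0.626, 0.0, 0.001]
wrist_force: [-0.4, 0.4, -2.7]
opening: 56.5
t 37.8 pos [ 609.5 -122.7  306.9] d [ 0.   1.  -7.9] w [0.0011 0.0018 0.0009] |w| 0.002 q [-0.08, 0.35, 0.25, 1.67, -0.09, 1.14, 1.55] F [-0.4  0.4 -2.7] open 56.5
```

```bash
python3 -m inch '[[0,1,-2,0,0,0,0.4],[0,0,-2,0,0,0,0.4],[0,0,-1,0,0,0,0.4],[0,0,0,0,0,0,0.4]]';  python3 -m inch '[[0,0,-1,0,0,0,0.4],[0,0,0,0,0,0,0.4]]'; python3 -m inch '[[0,0,-1,0,0,0,0.4],[0,0,0,0,0,0,0.4]]'
```

```text
time: 38.2
eef_pos: [609.2, -121.7, 301.5]
tcp_rot: [0.779, 0.626, 0.0, 0.001]
wrist_force: [0.1, 0.6, -3.7]
opening: 56.8
time: 38.4
eef_pos: [609.2, -121.7, 300.5]
tcp_rot: [0.779, 0.626, 0.0, 0.001]
wrist_force: [1.1, -0.3, -2.9]
opening: 57.0
time: 38.6
eef_pos: [609.2, -121.7, 299.4]
tcp_rot: [0.779, 0.626, 0.0, 0.001]
wrist_force: [-0.7, 0.5, -2.3]
opening: 56.7
```

```bash
python3 -m inch '[[0,0,-1,0,0,0,0.4],[0,0,0,0,0,0,0.4]]'
```

```text
time: 38.8
eef_pos: [609.4, -121.7, 298.9]
tcp_rot: [0.779, 0.626, 0.0, 0.001]
wrist_force: [-0.4, 0.1, 0.4]
opening: 56.9
```

```bash
python3 -m inch '[[0,0,0,0,0,0,0.85],[0,0,0,0,0,0,0.85],[0,0,0,0,0,0,0.85],[0,0,0,0,0,0,0.85],[0,0,3,0,0,0,0.85],[0,0,15,0,0,0,0.85],[0,0,30,0,0,0,0.85],[0,0,40,0,0,0,0.85],[0,0,30,0,0,0,0.85],[-10,35,0,0,0,0,1],[-10,45,0,0,0,0,1],[-10,45,0,0,0,0,1],[-10,45,0,0,0,0,1],[0,45,0,0,0,0,1],[0,0,0,0,0,0,1],[0,0,0,0,0,0,1]]'
python3 - <<'E'
from fit import *
need((0,0,0),down(1.355))
for n in P: cv2.imwrite(f"pics/{n}22.png",cams.get_image(n)[:,:,::-1])
b=(573.36,-113.75,2.9263,62); g=np.load("poses.npy")[1]
d=lambda n:box((537.2,-105.8,-.216,66),n)+cyl((609.5,-121.7,66),(0,0,1),100,29,n)+[(proj(n,X),(255,0,255),c) for X,c in wire(b)]
crop("pics/side22.png",310,150,410,290,5,"pics/x.png",d("side"));crop("pics/top22.png",330,130,410,250,5,"pics/y.png",d("top"))
a=cv2.imread("pics/x.png")[:600];c=cv2.imread("pics/y.png")[:600];cv2.imwrite("pics/22.png",cv2.resize(np.hstack([a,c]),None,fx=.85,fy=.85))
crop("pics/side22.png",310,150,410,290,5,"pics/x.png");crop("pics/top22.png",330,130,410,250,5,"pics/y.png")
a=cv2.imread("pics/x.png")[:600];c=cv2.imread("pics/y.png")[:600];cv2.imwrite("pics/22r.png",cv2.resize(np.hstack([a,c]),None,fx=.85,fy=.85))
E
```

```text
time: 40.4
eef_pos: [569.1, 94.5, 417.7]
tcp_rot: [0.779, 0.628, 0.001, 0.001]
wrist_force: [0.5, -1.1, 0.1]
opening: 85.4
t 40.4 pos [569.1  94.5 417.7] d [-569.1  -94.5 -417.7] w [ 0.0009  0.0022 -0.0017] |w| 0.003 q [-0.35, 0.18, 0.12, 1.64, -0.02, 1.33, 1.13] F [ 0.5 -1.1  0.1] open 85.4
```

View pics/22.png

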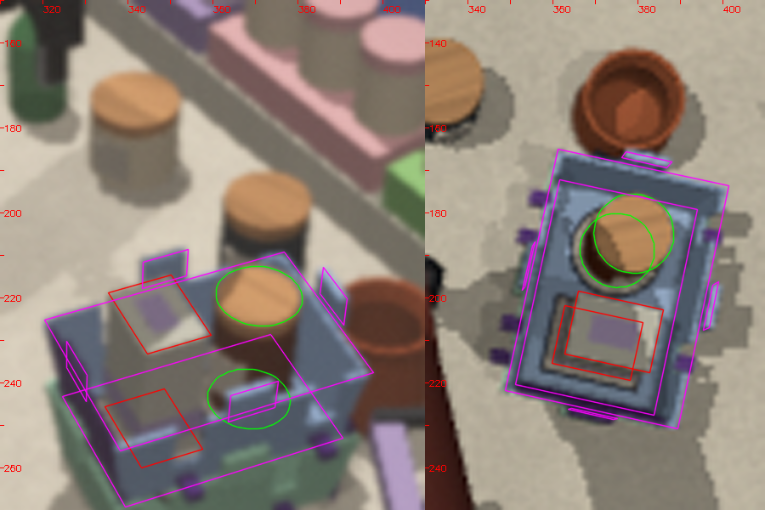

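View pics/22r.png

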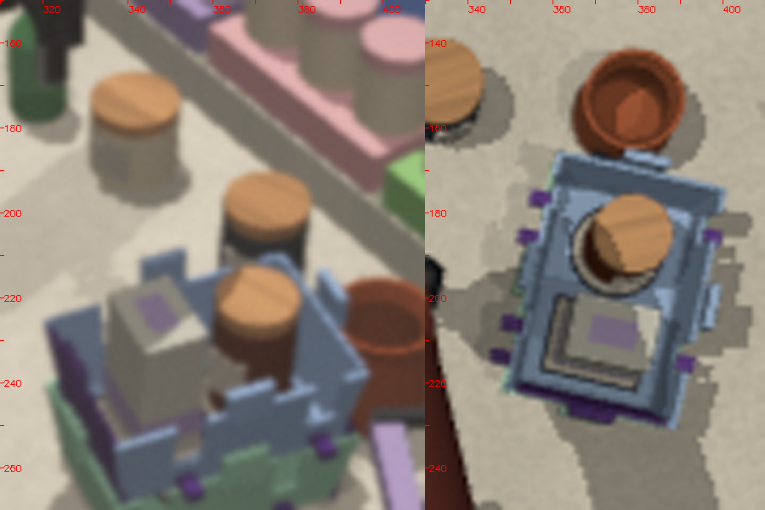

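View pics/top22.png

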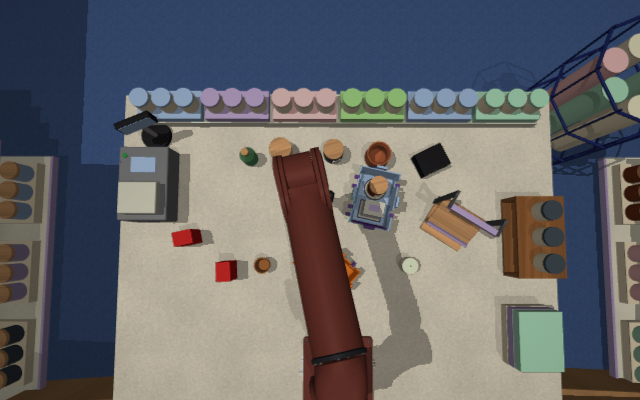

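Everything lies within about a pixel (3 mm) of the predicted outlines: the jar lid at side pixel (369, 219), the carton top at (345, 222), and the tote level on the green rim. The other goods stand where they were. The arm is clear, so I'm handing in.

```bash
python3 -c "
from rig import workorder,manip
print(workorder.hand_in(), manip.state()['time'])"
```

```text
the job is handed in; nothing more can be done
the job is handed in; nothing more can be done
```

I packed the candle order in two layers and handed it in at about 40 s of robot time. The hand-in gives no verdict, so the results below come from my own last pictures.

- **Tin:** I gripped it along its leaning axis to pass under the price rail, then stood it on the green tote's mark. The last look before stacking put it upright, about 5–6 mm off centre in y (limit 15 mm). It is covered by the blue tote now, so I could not check it again.
- **Blue tote:** I lifted it by its −y side tab and turned it half round. It touched down at the height expected for feet on the rim, 62 mm up. The fit to its floor marks put it within about 1 mm of the green tote's centre and square to it within about 0.01 rad.
- **Carton and jar:** both matched their target outlines within about 1 pixel (roughly 3 mm), upright and released. The jar was set down with about 3 N.
- **Other goods:** none appeared to move in the last pictures, and the arm was clear of everything.

No check failed. Two small disagreements showed up: the tin's y offset, and an offset of about 1 pixel between modelled and seen tote rims, which is about as fine as the pictures resolve.

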